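# Lay the spit in the skewer grill and set its two dials

## Task

Pick up the bare spit and lower it gently (do not let it drop) into the two blue V-notches of the table-top grill, black drive tip on the grey motor housing's side, so that it lies level with its two square collars just outside the notches, and let go. Then turn the dial nearer the motor housing, and after it the other dial, so that each white pointer points at its own yellow mark. Leave the bowl, sauce bottle, jar and turner where they are.

Things in the scene. Friction and masses are not known exactly. Their poses are not given: they have to be found in the camera images.
- spit_mid (a point): Middle of the bare spit's axis, half-way between its collars, within 5 mm of its balance point. Loose, about 0.45 kg: 12 mm round steel shaft, square 36 x 36 x 8 mm collars centred 155 mm either side of this point. x runs along the shaft to the black drive tip. At the start it lies on the table on its collars' flats, axis 18 mm up, z up.
- spit_drive (a point): Point on the spit's axis in its black 16 mm round drive tip (which spans 159 to 200 mm from spit_mid along +x), 180 mm from spit_mid; axes as spit_mid.
- spit: The same spit; origin 18 mm below spit_mid as it lies at the start, axes as spit_mid. A red 26 mm round handle spans 159 to 250 mm from spit_mid along -x.
- grill: The fixed grill; origin on the table below grill_seat, same axes. Grey motor housing at x 173 to 268 mm, 88 mm high, with an open-topped fork: two jaws at x 180 to 200, 36 mm apart, tops 130 mm up; the drive tip hangs free between them. Control console 300 x 110 mm, 45 mm high, centred at y -150.
- grill_seat (a point): Where spit_mid belongs when the spit is seated: 120.5 mm above the table, half-way between the V-notches of the fixed grill. x runs along the notches' line to the motor housing (the spit's x must point the same way), z up. Below is an open trough 262 (x) x 150 mm (y), rim 90 mm above the table.
- notch_motor (a point): Blue 90-degree V-notch by the motor housing, 139 mm from grill_seat along +x. The point is the axis of a seated shaft; the V's bottom is 8.5 mm lower, its mouth 40 mm wide (y), 20 mm above its bottom; 8 mm thick along x. The spit's collar goes outside it, with 8 mm of play when centred. Axes as grill_seat.
- notch_handle (a point): The other blue V-notch, alike, 139 mm from grill_seat along -x. Axes as grill_seat.
- dial_motor (a joint): Dial nearer the motor housing, angle in rad, 0 to 2.5, grows clockwise seen from above; its pointer meets its yellow mark at 1.5 (pass: within 0.2). White marks (on the robot side of the dial) every 0.5 rad. Light friction, about 0.04 N m, stays where it is left.
- dial_motor_grip (a point): Centre of that dial's black grip bar (44 mm long, 14 wide, 32 high), on the dial's vertical axis, 69 mm above the table; the bar's top is 16 mm above it, a round skirt 52 mm across is 16 mm below. x points along the bar to the end with the white pointer line; turns with the dial.
- dial_handle (a joint): The other dial, farther from the motor housing, 140 mm from the first; same build and sense; its pointer meets its yellow mark at 1.0 (pass: within 0.2).
- dial_handle_grip (a point): Centre of the other dial's grip bar; sizes and axes as dial_motor_grip.
- bowl_mid (a point): Bystander: steel bowl, 100 mm wide, 45 mm high; point at its centre, half-way up.
- sauce_mid (a point): Bystander: yellow bottle with red cap, 60 mm wide, 170 mm high; point half-way up.
- jar_mid (a point): Bystander: glass jar with green lid, 70 mm wide, 90 mm high; point half-way up.
- turner_mid (a point): Bystander: black-handled turner lying flat; point near its middle.

How it is judged:
On the way, in this order (a step that is already met when the one before it is completed fails the run):
1. the spit rests in both V-notches, drive tip at the motor, level, let go (x of spit_mid in the frame of grill_seat between -0.012 and 0.012 m and y of spit_mid in the frame of grill_seat between -0.006 and 0.006 m and z of spit_mid in the frame of grill_seat between -0.006 and 0.006 m and angle between the x axis of spit_mid and the x axis of grill_seat, either way round below 0.04 rad and x of spit_drive in the frame of grill_seat above 0.1 m and contact force between the fingers and spit below 0.1 N and linear speed of spit below 0.03 m/s), for 0.3 s.
2. the dial nearer the motor points at its yellow mark (value of joint dial_motor between 1.3 and 1.7 rad and velocity of joint dial_motor between -0.1 and 0.1 rad/s), for 0.2 s.
3. the other dial points at its yellow mark (value of joint dial_handle between 0.8 and 1.2 rad and velocity of joint dial_handle between -0.1 and 0.1 rad/s), for 0.2 s.
At the end, for the whole second after the job is handed in: The spit rests released in both notches, drive tip at the motor: middle within 12 mm along and 6 mm across and in height of grill_seat, axis within 0.04 rad of the notches' line. dial_motor is within 0.2 rad of 1.5, dial_handle within 0.2 of 1.0 (all of step 1 and value of joint dial_motor between 1.3 and 1.7 rad and value of joint dial_handle between 0.8 and 1.2 rad); the robot touches nothing.
It fails at once if the spit is let drop or thrown (moves faster than 0.6 m/s while not held) (contact force between the fingers and spit below 0.1 N and linear speed of spit above 0.6 m/s).
It fails at once if a bystander (bowl, sauce bottle, jar, turner) is moved more than 40 mm or knocked over (distance of any of bowl_mid, sauce_mid, jar_mid, turner_mid from where it was at the start of the episode above 0.04 m).
It also fails if it takes over 62 s, if anything falls off the work surface, if the arm or the gripper's body presses on something with over 40 N, if the wrist force passes 120 N, or if a joint passes its speed limit or range.

## Robot

A 7-joint arm with a two-finger parallel gripper is mounted at the origin on the work surface. World frame = base frame: x ahead of the robot, y to its left, z up, the work surface at z = 0. Lengths are in m, angles in rad, forces in N, time in s.
With the tool pointing down it reaches from about 0.35 to 0.9 m from the base axis. Payload 19.9 kg.
Tool frame: the origin (TCP) lies at the very end of the fingers, on their centre line; the grasp point (between the pads) lies 19 mm behind it; x points along the fingers, y is the direction in which the jaws open and shut, and the axes are right-handed (so a half turn about x gives the same grasp; the last joint's range is limited). The gripper opens to 85 mm and grips with 20 to 120 N. Pads are 22 mm wide; open, the fingers measure 114 mm over their backs; the gripper's body (76 mm by 85 mm) begins 54 mm behind the grasp point. The pads swing forward as they close: fully open they stand 13 mm farther back than shut.
Start: joints at [1.133, 0.417, -0.01, 1.614, 0.005, 1.111, -0.053], TCP at [0.242, -0.576, 0.231] pointing down, gripper open.
Joint ranges: [-2.81, 2.81], [-0.39, 2.02], [-1.27, 1.25], [0.06, 2.57], [-1.19, 4.33], [0.19, 2], [-2.82, 2.82]. Speed limits (rad/s): [1.89, 1.89, 2.39, 2.39, 3.01, 3.01, 3.01].

## Interface

Orientations are given as a unit quaternion [x, y, z, w].
In Python, from bench import readout, optics, robot gives the robot as it stands.
- The arm moves only by the tool drive_tool, never from a script. Its argument "increments" is a list of rows, each an object with "offset": the shift along the tool's x, y, z in m, a list of three; "yaw": the turn about the tool's x in degrees; "jaw": the closure, from 0 (fully open) to 1 (shut). In form: [{"offset": [dx, dy, dz], "yaw": yaw, "jaw": jaw}, ...]. A call has 1 to 8 rows; each row shifts and turns the pose as measured when the row begins, along the tool's axes as they then stand; what a row does not reach is not made up. A row lasts 1/12 s, in which the tool goes at most 41.7 mm and 7.16 degrees, less where a joint would pass 70% of its speed; a pose out of reach is approached as far as the arm can. A call is refused whole if a number of a shift passes 0.0417 or a number of a turn 7.16, either way. A call with a gripper value outside its range is refused whole. The fingers move at their own pace and stop on an object; the grip force is fixed at half the most. Time passes only in rows, so rows that do not move let the fingers close. It gives the time, the measured TCP pose, the force and the opening at its end, in the units of the state.
- readout.get_state(): the state, without advancing time (a new reading comes with each control period).
- optics.capture(name): name is "scene" or "top" or "wrist"; returns a dict with "frame" (384x512x3 uint8, blue, green, red), "fov_y" (degrees; the focal length in pixels is half the picture's height over the tangent of half this angle, whatever the lens; pixels are square), "cx", "cy" (the principal point, pixels), "k1" (the pictures are not rectified: a ray, as slopes to the right and down, at radius r is drawn at 1 + k1 r^2 times it, then the intrinsics apply), "R" (3x3) and "t" (3): a world point X has camera coordinates R X + t. Camera axes: x right, y down, z forward; pixel columns grow to the right and rows downward; lengths in m; the calibration is good to about 2 mm. A picture is of the moment at which its call begins. There is no depth.
- robot.job_done(): hands the job in, once; it reports no verdict.
The state is a dict: "time_s": time; "joint_pos": joint angles; "qd": joint speeds; "joint_efforts": joint torques, N m; "position": TCP position; "orientation": TCP orientation; "force": force on the tool from outside, world axes, zero at the start; "ft_torque": the same for the moment, N m; "gripper_width": finger opening in m.
Only numpy, scipy, OpenCV 4.12 (cv2) and the standard library are available. Lean on these libraries where they do the work, as an engineer would, in place of code of your own. Each camera call takes 0.05 s, during which the arm holds its last target.

## Working session

There is one attempt and no reset: what is moved stays moved. The work goes in short steps, Python scripts to look and compute and a tool call to move; the robot and the scene stay as the last step left them, time stands still between calls to the robot, and variables do not carry over. Pictures are saved under pics/ and viewed, and the job is handed in when it is done.

Besides the shell and the picture viewer there is one more tool, called after "Request:" as name(argument=value, ...) on one line, values as JSON. drive_tool: Moves the arm, as the interface text tells. Its arguments: {"type":"object","properties":{"increments":{"type":"array"}},"required":["increments"]}

```bash
mkdir -p pics; ls; cat > h.py <<'E'
import numpy as np, cv2
from bench import readout, optics, robot
def cap(name,out=None):
    c=optics.capture(name)
    c['R']=np.array(c['R']);c['t']=np.array(c['t'])
    c['f']=192/np.tan(np.radians(c['fov_y'])/2)
    if out: cv2.imwrite('pics/'+out+'.png',c['frame'])
    return c
def K(c): return np.array([[c['f'],0,c['cx']],[0,c['f'],c['cy']],[0,0,1.]])
def proj(c,X):
    X=np.atleast_2d(X); p=X@c['R'].T+c['t']; s=p[:,:2]/p[:,2:]
    r2=(s**2).sum(1,keepdims=True)
    return s*(1+c['k1']*r2)*c['f']+[c['cx'],c['cy']]
def ray(c,uv):
    uv=np.atleast_2d(np.array(uv,float))
    s=cv2.undistortPoints(uv.reshape(-1,1,2),K(c),np.array([c['k1'],0,0,0.])).reshape(-1,2)
    d=np.c_[s,np.ones(len(s))]@c['R']
    return -c['R'].T@c['t'],d
def onz(c,uv,z):
    o,d=ray(c,uv); return o+d*((z-o[2])/d[:,2:])
E
python3 - <<'E'
from h import *
import pickle
s=readout.get_state();print(s)
for n in ['scene','top','wrist']:
    c=cap(n,n+'0');pickle.dump(c,open(n+'0.pkl','wb'))
    print(n,c['f'],c['k1'],-c['R'].T@c['t'],c['R'].round(3).tolist())
E
```

```text
pics
{'time_s': 0.0, 'joint_pos': array([ 1.13250763,  0.41798516, -0.01030942,  1.61419578,  0.00472367,
        1.11068076, -0.05298083]), 'qd': array([-3.67671664e-06,  7.25497087e-04,  2.97953177e-05,  9.74625601e-04,
        1.29186754e-03,  2.82192624e-03,  5.49809660e-04]), 'joint_efforts': array([ 2.77992061e-03, -8.64432263e+01,  6.79676626e-01, -4.34893978e+01,
        1.91056926e-02,  7.38084374e-03,  4.13626185e-05]), 'position': array([ 0.24138701, -0.57612022,  0.23064418]), 'orientation': array([-0.69310828, -0.13980507,  0.69335812, -0.13896034]), 'force': array([-0.32871961,  0.57051217,  0.17604314]), 'ft_torque': array([-0.00522969,  0.02695521, -0.01103039]), 'gripper_width': 0.08540135304270367}
scene 492.2270445407473 -0.034812131191660246 [1.17888642 0.92771976 1.61193396] [[-0.838, 0.545, 0.01], [0.439, 0.686, -0.58], [-0.323, -0.481, -0.815]]
top 426.73292879324094 -0.02530086573822811 [0.29599563 0.06401938 1.63195328] [[0.016, -1.0, 0.002], [-0.984, -0.016, -0.176], [0.176, 0.001, -0.984]]
wrist 334.68359032123846 0.007924444421493065 [ 0.31111039 -0.54644637  0.3741176 ] [[0.386, -0.922, -0.001], [-0.881, -0.369, 0.297], [-0.274, -0.114, -0.955]]
```

View pics/top0.png

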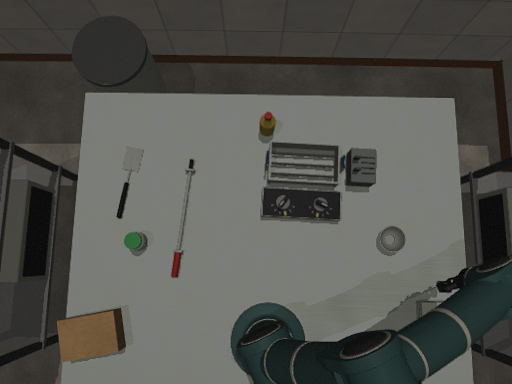

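View pics/scene0.png

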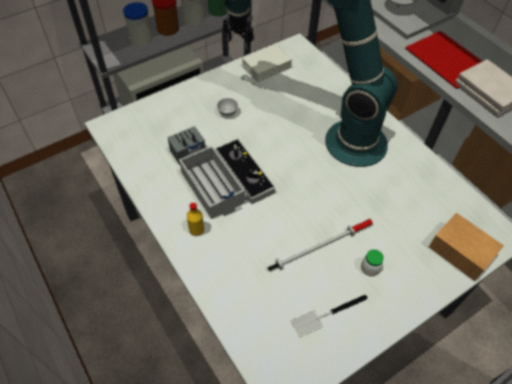

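View pics/wrist0.png

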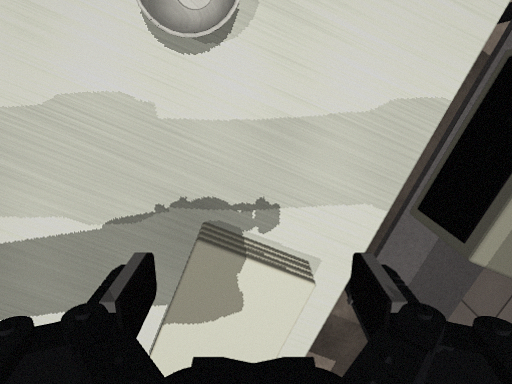

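```bash
python3 - <<'E'
import pickle,cv2,numpy as np
from h import *
c=pickle.load(open('top0.pkl','rb'));f=c['frame']
a=cv2.resize(f[130:230,250:390],None,fx=5.6,fy=5.6,interpolation=cv2.INTER_CUBIC);cv2.imwrite('pics/grill0.png',a)
b=cv2.resize(f[150:285,150:210],None,fx=4.4,fy=4.4,interpolation=cv2.INTER_CUBIC);cv2.imwrite('pics/spit0.png',b)
s=pickle.load(open('scene0.pkl','rb'));f=s['frame']
cv2.imwrite('pics/sgrill0.png',cv2.resize(f[110:250,150:290],None,fx=4.2,fy=4.2,interpolation=cv2.INTER_CUBIC))
E
```

```text
(no output)
```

View pics/grill0.png

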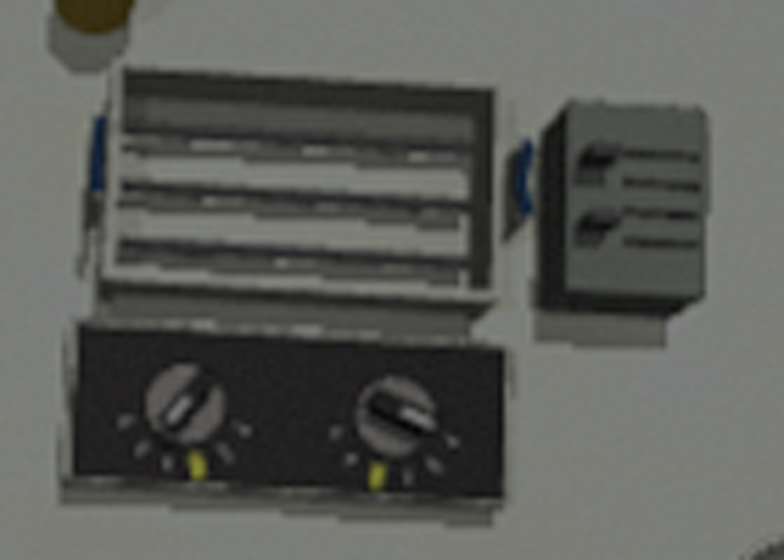

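View pics/spit0.png

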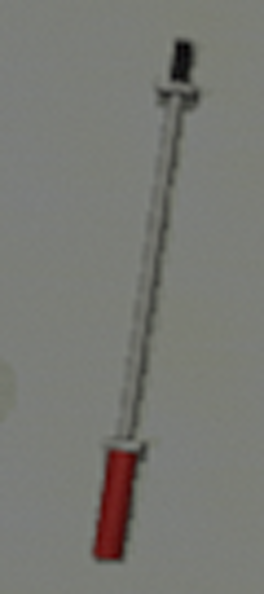

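View pics/sgrill0.png

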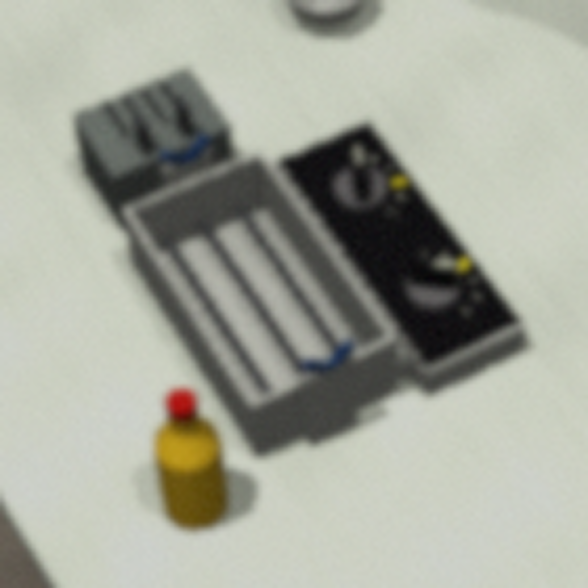

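```bash
python3 - <<'E'
import pickle
from h import *
c=pickle.load(open('top0.pkl','rb'));f=c['frame'].astype(int)
hsv=cv2.cvtColor(c['frame'],cv2.COLOR_BGR2HSV)
def big(m,roi):
    x0,y0,x1,y1=roi; z=np.zeros_like(m);z[y0:y1,x0:x1]=m[y0:y1,x0:x1]
    n,l,st,ce=cv2.connectedComponentsWithStats(z.astype(np.uint8)); i=1+st[1:,4].argmax(); return l==i
gray=c['frame'].max(2)
m=big(gray<60,(255,183,348,226)); m=cv2.morphologyEx(m.astype(np.uint8),cv2.MORPH_CLOSE,np.ones((9,9)))
cn=max(cv2.findContours(m,0,1)[0],key=cv2.contourArea)
P=onz(c,cn.reshape(-1,2),.045)[:,:2]
print('console',cv2.minAreaRect((P*1000).astype(np.float32)))
red=big((f[...,2]-f[...,1]>50)&(f[...,2]-f[...,0]>50),(150,230,210,290))
v,u=np.nonzero(red);R=onz(c,np.c_[u,v],.02)[:,:2];print('handle',len(u),R.mean(0),R.min(0),R.max(0))
blk=big(gray<70,(180,150,200,172));v,u=np.nonzero(blk);B=onz(c,np.c_[u,v],.02)[:,:2];print('tip',len(u),B.mean(0))
blue=(f[...,0]-f[...,2]>30);blue[:, :260]=0;blue[:140]=0;blue[200:]=0;blue[:,350:]=0
n,l,st,ce=cv2.connectedComponentsWithStats(blue.astype(np.uint8))
for i in range(1,n): print('blue',st[i],onz(c,ce[i],.12))
s=pickle.load(open('scene0.pkl','rb'));g=s['frame'].astype(int)
blue=(g[...,0]-g[...,2]>30);blue[:100]=0;blue[220:]=0;blue[:,:150]=0;blue[:,300:]=0
n,l,st,ce=cv2.connectedComponentsWithStats(blue.astype(np.uint8))
for i in range(1,n): print('sblue',st[i],ce[i],onz(s,ce[i],.122))
for nm,cc,a in(('top',c,hsv),('scene',s,cv2.cvtColor(s['frame'],cv2.COLOR_BGR2HSV))):
    y=cv2.inRange(a,(22,120,90),(38,255,255));n,l,st,ce=cv2.connectedComponentsWithStats(y)
    for i in range(1,n):
        if st[i,4]>3: print(nm,'yel',st[i],onz(cc,ce[i],.046))
E
```

```text
console ((502.4036560058594, -120.12654113769531), (286.8086853027344, 107.87376403808594), 87.62537384033203)
handle 132 [0.27258021 0.34415465] [0.22978703 0.32918246] [0.31422915 0.35645346]
tip 37 [0.65676485 0.30203199]
blue [267 152   1  12  12] [[0.66133434 0.01186088 0.12      ]]
blue [343 156   2  12  14] [[ 0.64845582 -0.26580996  0.12      ]]
sblue [193 142   6   6  15] [195.93333333 144.93333333] [[ 0.63800833 -0.26338504  0.122     ]]
sblue [189 146   1   2   2] [189.  146.5] [[ 0.66529036 -0.27106725  0.122     ]]
sblue [191 147   1   1   1] [191. 147.] [[ 0.65986453 -0.26449089  0.122     ]]
sblue [228 192   5   5  12] [230.33333333 194.        ] [[0.64881614 0.01447749 0.122     ]]
top yel [260 116   4  10  23] [[0.82763201 0.03049436 0.046     ]]
top yel [270 117   5  10  24] [[ 0.82263844 -0.01127222  0.046     ]]
top yel [284 211   3   4   9] [[ 0.46942472 -0.05870036  0.046     ]]
top yel [316 213   3   4   8] [[ 0.46358896 -0.17844693  0.046     ]]
scene yel [243 152   4   3   9] [[ 0.46176843 -0.17756285  0.046     ]]
scene yel [259 171   3   4  10] [[ 0.46608285 -0.05830302  0.046     ]]
scene yel [187 210  17  25 311] [[0.80148679 0.00535543 0.046     ]]
```

```bash
cat >> h.py <<'E'
from scipy.spatial.transform import Rotation as Ro
def pose():
    s=readout.get_state(); R=Ro.from_quat(s['orientation']).as_matrix(); return s,np.array(s['position']),R
def jawang(R): # angle of tool y in world plane, mod 180
    return np.degrees(np.arctan2(R[1,1],R[0,1]))
def plan(tgt,yawdeg,n,z_first=None):
    """tgt world pos, yawdeg: total turn about tool x; n rows. prints rows"""
    s,p,R=pose(); d=np.array(tgt)-p
    rows=[]
    for i in range(n):
        Ri=R@Ro.from_euler('x',yawdeg*i/n,degrees=True).as_matrix()
        rows.append([*(Ri.T@(d/n)).round(4)]+[round(yawdeg/n,2)])
    print('from',p.round(4),'jaw ang',jawang(R).round(2),'tilt x',R[:,0].round(3),'maxstep',np.linalg.norm(d)/n)
    for r in rows: print([float(x) for x in r])
E
python3 - <<'E'
from h import *
s,p,R=pose();print(R.round(3),jawang(R))
plan([0.45,-0.2,0.25],0,12)
E
```

```text
[[-0.     0.387 -0.922]
 [ 0.001 -0.922 -0.387]
 [-1.    -0.001  0.   ]] -67.26290477401302
from [ 0.2414 -0.5762  0.2308] jaw ang -67.26 tilt x [-0.     0.001 -1.   ] maxstep 0.03588001005474723
[-0.0016, -0.0222, -0.0281, 0.0]
[-0.0016, -0.0222, -0.0281, 0.0]
[-0.0016, -0.0222, -0.0281, 0.0]
[-0.0016, -0.0222, -0.0281, 0.0]
[-0.0016, -0.0222, -0.0281, 0.0]
[-0.0016, -0.0222, -0.0281, 0.0]
[-0.0016, -0.0222, -0.0281, 0.0]
[-0.0016, -0.0222, -0.0281, 0.0]
[-0.0016, -0.0222, -0.0281, 0.0]
[-0.0016, -0.0222, -0.0281, 0.0]
[-0.0016, -0.0222, -0.0281, 0.0]
[-0.0016, -0.0222, -0.0281, 0.0]
```

```bash
python3 - <<'E'
from h import *
plan([0.37,-0.33,0.27],-54,8)
E
```

```text
from [ 0.2414 -0.5762  0.2308] jaw ang -67.26 tilt x [-0.     0.001 -1.   ] maxstep 0.03506071409744629
[-0.0049, -0.0222, -0.0267, -6.75]
[-0.0049, -0.0189, -0.0291, -6.75]
[-0.0049, -0.0153, -0.0312, -6.75]
[-0.0049, -0.0116, -0.0327, -6.75]
[-0.0049, -0.0076, -0.0339, -6.75]
[-0.0049, -0.0036, -0.0345, -6.75]
[-0.0049, 0.0005, -0.0347, -6.75]
[-0.0049, 0.0046, -0.0344, -6.75]
```

Request:
drive_tool(increments=[{"offset":[-0.005,-0.022,-0.027],"yaw":-6.75,"jaw":0},{"offset":[-0.005,-0.019,-0.029],"yaw":-6.75,"jaw":0},{"offset":[-0.005,-0.015,-0.031],"yaw":-6.75,"jaw":0},{"offset":[-0.005,-0.012,-0.033],"yaw":-6.75,"jaw":0},{"offset":[-0.005,-0.008,-0.034],"yaw":-6.75,"jaw":0},{"offset":[-0.005,-0.004,-0.0345],"yaw":-6.75,"jaw":0},{"offset":[-0.005,0.0,-0.0345],"yaw":-6.75,"jaw":0},{"offset":[-0.005,0.005,-0.0345],"yaw":-6.75,"jaw":0}])

```text
time_s: 0.82
position: [0.3655, -0.3224, 0.2684]
orientation: [-0.547, -0.449, 0.55, -0.444]
force: [1.5, -0.7, 1.0]
gripper_width: 0.0854
```

```bash
python3 - <<'E'
from h import *
print(readout.get_state()['time_s'],readout.get_state()['joint_pos'].round(2))
plan([0.44,-0.10,0.32],-56,8)
E
```

```text
0.8167 [ 0.93  0.15 -0.3   1.89  0.05  1.12  0.41]
from [ 0.3655 -0.3224  0.2684] jaw ang -11.69 tilt x [-0.007  0.002 -1.   ] maxstep 0.030021371764705918
[-0.0064, 0.0034, -0.0291, -7.0]
[-0.0064, 0.007, -0.0285, -7.0]
[-0.0064, 0.0104, -0.0274, -7.0]
[-0.0064, 0.0136, -0.026, -7.0]
[-0.0064, 0.0167, -0.0241, -7.0]
[-0.0064, 0.0195, -0.0219, -7.0]
[-0.0064, 0.022, -0.0193, -7.0]
[-0.0064, 0.0242, -0.0165, -7.0]
```

Request:
drive_tool(increments=[{"offset":[-0.0065,0.0035,-0.029],"yaw":-7,"jaw":0},{"offset":[-0.0065,0.007,-0.0285],"yaw":-7,"jaw":0},{"offset":[-0.0065,0.0105,-0.0275],"yaw":-7,"jaw":0},{"offset":[-0.0065,0.0135,-0.026],"yaw":-7,"jaw":0},{"offset":[-0.0065,0.0165,-0.024],"yaw":-7,"jaw":0},{"offset":[-0.0065,0.0195,-0.022],"yaw":-7,"jaw":0},{"offset":[-0.0065,0.022,-0.0195],"yaw":-7,"jaw":0},{"offset":[-0.0065,0.024,-0.0165],"yaw":-7,"jaw":0}])

```text
time_s: 1.48
position: [0.4389, -0.0858, 0.3223]
orientation: [0.266, 0.658, -0.268, 0.652]
force: [-0.1, -0.8, 0.3]
gripper_width: 0.0855
```

```bash
python3 - <<'E'
from h import *
import pickle
print(readout.get_state()['time_s'],readout.get_state()['joint_pos'].round(2))
c=cap('wrist','w1');pickle.dump(c,open('w1.pkl','wb'))
c=cap('top','t1');pickle.dump(c,open('t1.pkl','wb'))
plan([0.47,0.24,0.27],-40,8)
E
```

```text
1.4833 [ 0.7   0.04 -0.58  1.89  0.02  1.23  0.9 ]
from [ 0.4401 -0.0831  0.323 ] jaw ang 45.93 tilt x [-0.006  0.001 -1.   ] maxstep 0.04109469505885771
[0.0067, 0.0316, -0.0254, -5.0]
[0.0067, 0.0337, -0.0225, -5.0]
[0.0067, 0.0356, -0.0195, -5.0]
[0.0067, 0.0371, -0.0163, -5.0]
[0.0067, 0.0384, -0.013, -5.0]
[0.0067, 0.0394, -0.0096, -5.0]
[0.0067, 0.0401, -0.0062, -5.0]
[0.0067, 0.0405, -0.0026, -5.0]
```

View pics/w1.png

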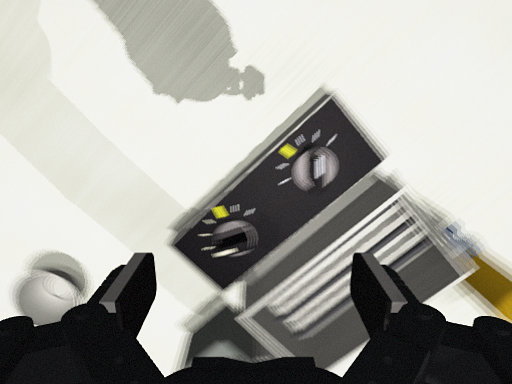

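Request:
drive_tool(increments=[{"offset":[0.0065,0.0315,-0.0255],"yaw":-5,"jaw":0},{"offset":[0.0065,0.0335,-0.0225],"yaw":-5,"jaw":0},{"offset":[0.0065,0.0355,-0.0195],"yaw":-5,"jaw":0},{"offset":[0.0065,0.037,-0.0165],"yaw":-5,"jaw":0},{"offset":[0.0065,0.038,-0.013],"yaw":-5,"jaw":0},{"offset":[0.0065,0.039,-0.0095],"yaw":-5,"jaw":0},{"offset":[0.0065,0.04,-0.006],"yaw":-5,"jaw":0},{"offset":[0.0065,0.04,-0.0025],"yaw":-5,"jaw":0}])

```text
time_s: 2.25
position: [0.4692, 0.2365, 0.2703]
orientation: [0.022, 0.707, -0.024, 0.706]
force: [0.8, -0.8, 0.8]
gripper_width: 0.0855
```

```bash
python3 - <<'E'
from h import *
import pickle
print(readout.get_state()['time_s'],readout.get_state()['joint_pos'].round(2))
c=pickle.load(open('w1.pkl','rb'))
c=cap('wrist','w2');pickle.dump(c,open('w2.pkl','wb'))
plan([0.477,0.32,0.20],0,4)
E
```

```text
2.25 [ 0.21  0.31 -0.89  1.79  0.26  1.17  0.75]
from [0.4676 0.2438 0.2692] jaw ang 87.11 tilt x [-0.003  0.001 -1.   ] maxstep 0.02584147373585951
[0.0173, 0.0191, 0.0014, 0.0]
[0.0173, 0.0191, 0.0014, 0.0]
[0.0173, 0.0191, 0.0014, 0.0]
[0.0173, 0.0191, 0.0014, 0.0]
```

View pics/w2.png

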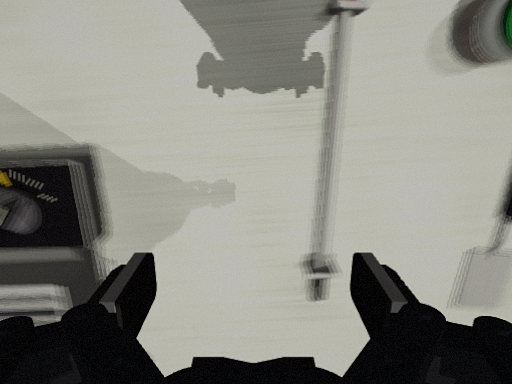

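Request:
drive_tool(increments=[{"offset":[0.017,0.019,0.0015],"yaw":1.7,"jaw":0},{"offset":[0.017,0.019,0.0015],"yaw":1.7,"jaw":0},{"offset":[0.017,0.019,0.0015],"yaw":0,"jaw":0},{"offset":[0.017,0.015,0.0015],"yaw":0,"jaw":0},{"offset":[0,0,0],"yaw":0,"jaw":0},{"offset":[0,0,0],"yaw":0,"jaw":0},{"offset":[0,0,0],"yaw":0,"jaw":0}])

```text
time_s: 2.88
position: [0.4789, 0.3203, 0.1948]
orientation: [0.039, 0.709, -0.039, 0.703]
force: [0.6, 0.4, 1.3]
gripper_width: 0.0854
```

```bash
python3 - <<'E'
from h import *
import pickle
print(readout.get_state()['time_s'],readout.get_state()['joint_pos'].round(2))
c=cap('wrist','w3');pickle.dump(c,open('w3.pkl','wb'))
c=cap('top','t3');pickle.dump(c,open('t3.pkl','wb'))
plan([0.477,0.32,0.20],0,4)
E
```

```text
2.8833 [-0.01  0.5  -0.83  1.75  0.4   1.08  0.49]
from [0.4793 0.3199 0.1954] jaw ang 83.63 tilt x [-0.008  0.    -1.   ] maxstep 0.001277960698695696
[-0.0011, -0.0001, -0.0006, 0.0]
[-0.0011, -0.0001, -0.0006, 0.0]
[-0.0011, -0.0001, -0.0006, 0.0]
[-0.0011, -0.0001, -0.0006, 0.0]
```

View pics/w3.png

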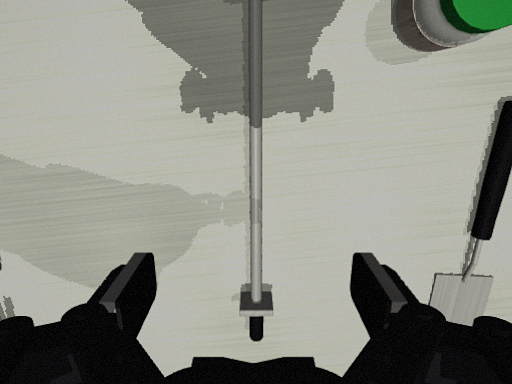

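```bash
python3 - <<'E'
from h import *
import pickle
c=pickle.load(open('w3.pkl','rb'))
g=c['frame'].max(2)
tip=g[308:350,235:280]<40
n,l,st,ce=cv2.connectedComponentsWithStats(tip.astype(np.uint8));print(st[1:],ce[1:]+[235,308])
e=onz(c,[[257,339.5]],.024)[0]; a=onz(c,[[255.5,20],[256,150],[256.5,250]],.018)
print(e,a)
for p in [[256,291],[256,298],[256,305],[256,314]]: print(p,onz(c,p,.036),onz(c,p,.018))
d=a[2]-a[0];d[2]=0;d/=-np.linalg.norm(d)*np.sign(-d[0]);print(d,np.degrees(np.arctan2(d[1],d[0])),e-d*.2)
print(-c['R'].T@c['t'])
for k in (c['frame'][280:345:3,256]):print(k)
E
```

```text
[[ 15   9  13  24 295]] [[255.99322034 327.88474576]]
[0.67150719 0.30394894 0.024     ] [[0.34569167 0.33772382 0.018     ]
 [0.45806084 0.32599074 0.018     ]
 [0.56368353 0.31507893 0.018     ]]
[256, 291] [[0.60118777 0.3103306  0.036     ]] [[0.61289588 0.30921515 0.018     ]]
[256, 298] [[0.60950025 0.30942975 0.036     ]] [[0.62170247 0.30826075 0.018     ]]
[256, 305] [[0.61792677 0.30851651 0.036     ]] [[0.63062989 0.30729323 0.018     ]]
[256, 314] [[0.62893197 0.30732377 0.036     ]] [[0.64228927 0.30602959 0.018     ]]
[ 0.9946478  -0.10332354  0.        ] -5.930587070852601 [0.47257763 0.32461365 0.024     ]
[0.4042235  0.32909569 0.33881219]
[159 167 168]
[161 170 170]
[164 169 170]
[162 171 172]
[158 168 168]
[159 167 168]
[158 168 170]
[123 130 131]
[44 46 48]
[50 51 54]
[107 111 114]
[161 170 170]
[ 97 102 101]
[23 22 20]
[21 18 16]
[14 12 16]
[22 16 20]
[11 14  7]
[12  6 12]
[21 21 19]
[6 2 5]
[169 183 182]
```

```bash
python3 - <<'E'
from h import *
plan([0.473,0.3245,0.05],-0.4,5)
E
```

```text
from [0.4793 0.3199 0.1954] jaw ang 83.63 tilt x [-0.008  0.    -1.   ] maxstep 0.029131574514080827
[0.0291, 0.0008, -0.0011, -0.08]
[0.0291, 0.0008, -0.0011, -0.08]
[0.0291, 0.0008, -0.0011, -0.08]
[0.0291, 0.0008, -0.0011, -0.08]
[0.0291, 0.0008, -0.0011, -0.08]
```

Request:
drive_tool(increments=[{"offset":[0.029,0.0008,-0.001],"yaw":-0.2,"jaw":0},{"offset":[0.029,0.0008,-0.001],"yaw":-0.2,"jaw":0},{"offset":[0.029,0.0008,-0.001],"yaw":0,"jaw":0},{"offset":[0.029,0.0008,-0.001],"yaw":0,"jaw":0},{"offset":[0.029,0.0008,-0.001],"yaw":0,"jaw":0},{"offset":[0,0,0],"yaw":0,"jaw":0},{"offset":[0,0,0],"yaw":0,"jaw":0}])

```text
time_s: 3.57
position: [0.4806, 0.3206, 0.0532]
orientation: [0.042, 0.704, -0.039, 0.708]
force: [-0.4, 0.3, 0.9]
gripper_width: 0.0855
```

```bash
python3 - <<'E'
from h import *
print(readout.get_state()['joint_pos'].round(2))
plan([0.473,0.3245,0.005],0,3)
E
```

```text
[-0.11  0.67 -0.7   1.85  0.58  0.83  0.35]
from [0.4806 0.3206 0.0532] jaw ang 83.48 tilt x [ 0.006  0.003 -1.   ] maxstep 0.016309535990008325
[0.016, 0.0009, -0.0027, 0.0]
[0.016, 0.0009, -0.0027, 0.0]
[0.016, 0.0009, -0.0027, 0.0]
```

Request:
drive_tool(increments=[{"offset":[0.008,0.003,-0.006],"yaw":-0.6,"jaw":0},{"offset":[0.008,0.003,-0.006],"yaw":-0.3,"jaw":0},{"offset":[0.008,0.002,-0.003],"yaw":0,"jaw":0},{"offset":[0.008,0,0],"yaw":0,"jaw":0},{"offset":[0,0,0],"yaw":0,"jaw":0}])

```text
time_s: 3.98
position: [0.4685, 0.3319, 0.0248]
orientation: [0.037, 0.702, -0.032, 0.711]
force: [0.1, -0.6, -0.9]
gripper_width: 0.0857
```

```bash
python3 - <<'E'
from h import *
plan([0.473,0.3245,0.005],0,3)
E
```

```text
from [0.4685 0.3319 0.0248] jaw ang 84.36 tilt x [ 0.013  0.007 -1.   ] maxstep 0.007191142087120504
[0.0066, -0.0024, 0.0016, 0.0]
[0.0066, -0.0024, 0.0016, 0.0]
[0.0066, -0.0024, 0.0016, 0.0]
```

Request:
drive_tool(increments=[{"offset":[0.006,-0.005,0.003],"yaw":0,"jaw":0},{"offset":[0.005,-0.002,0.001],"yaw":0,"jaw":0},{"offset":[0.004,0,0],"yaw":0,"jaw":0},{"offset":[0.0,0,0],"yaw":0,"jaw":0}])

```text
time_s: 4.32
position: [0.473, 0.324, 0.0087]
orientation: [0.038, 0.701, -0.032, 0.711]
force: [1.0, -0.9, -0.8]
gripper_width: 0.0855
```

```bash
python3 - <<'E'
from h import *
cap('wrist','w4')
plan([0.473,0.3245,0.005],0,3)
E
```

```text
from [0.4731 0.3241 0.009 ] jaw ang 84.35 tilt x [ 0.014  0.007 -1.   ] maxstep 0.001338053905194679
[0.0013, 0.0001, -0.0001, 0.0]
[0.0013, 0.0001, -0.0001, 0.0]
[0.0013, 0.0001, -0.0001, 0.0]
```

View pics/w4.png

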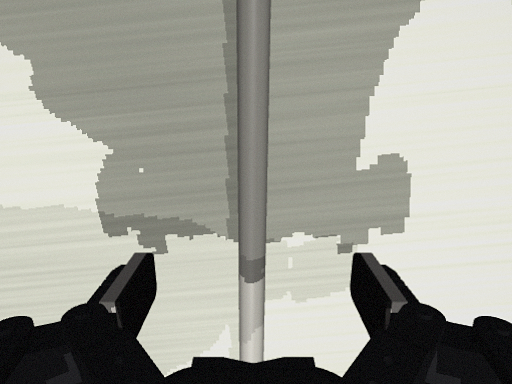

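Request:
drive_tool(increments=[{"offset":[0.005,0,0],"yaw":0,"jaw":0},{"offset":[0.001,0,0],"yaw":0,"jaw":0.5},{"offset":[0,0,0],"yaw":0,"jaw":1},{"offset":[0,0,0],"yaw":0,"jaw":1},{"offset":[0,0,0],"yaw":0,"jaw":1},{"offset":[0,0,0],"yaw":0,"jaw":1},{"offset":[0,0,0],"yaw":0,"jaw":1},{"offset":[0,0,0],"yaw":0,"jaw":1}])

```text
time_s: 5.03
position: [0.4735, 0.3246, 0.0031]
orientation: [0.038, 0.701, -0.032, 0.711]
force: [-0.0, 0.5, -0.8]
gripper_width: 0.0096
```

Request:
drive_tool(increments=[{"offset":[0,0,0],"yaw":0,"jaw":1},{"offset":[0,0,0],"yaw":0,"jaw":1},{"offset":[0,0,0],"yaw":0,"jaw":1},{"offset":[0,0,0],"yaw":0,"jaw":1}])

```text
time_s: 5.37
position: [0.4735, 0.3245, 0.0031]
orientation: [0.038, 0.701, -0.032, 0.711]
force: [0.1, 0.1, -0.8]
gripper_width: 0.0094
```

Request:
drive_tool(increments=[{"offset":[-0.008,0,0],"yaw":0,"jaw":1},{"offset":[-0.015,0,0],"yaw":0,"jaw":1},{"offset":[-0.025,0,0],"yaw":0,"jaw":1},{"offset":[-0.03,0,0],"yaw":0,"jaw":1},{"offset":[-0.03,0,0],"yaw":0,"jaw":1},{"offset":[-0.03,0,0],"yaw":0,"jaw":1},{"offset":[-0.03,0,0],"yaw":0,"jaw":1},{"offset":[-0.03,0,0],"yaw":0,"jaw":1}])

```text
time_s: 6.03
position: [0.4656, 0.321, 0.2098]
orientation: [0.034, 0.705, -0.033, 0.708]
force: [1.0, -0.4, -3.0]
gripper_width: 0.0098
```

```bash
python3 - <<'E'
from h import *
print(readout.get_state()['joint_pos'].round(2),readout.get_state()['ft_torque'])
cap('wrist','w5')
plan([0.52,0.16,0.29],32,8)
E
```

```text
[ 0.    0.46 -0.85  1.77  0.38  1.09  0.5 ] [ 0.02278883 -0.07106726  0.01399496]
from [0.4671 0.323  0.2159] jaw ang 84.62 tilt x [ 0.01   0.006 -1.   ] maxstep 0.02334075144224766
[-0.0093, -0.0196, 0.0086, 4.0]
[-0.0093, -0.019, 0.0099, 4.0]
[-0.0093, -0.0182, 0.0112, 4.0]
[-0.0093, -0.0174, 0.0125, 4.0]
[-0.0093, -0.0165, 0.0137, 4.0]
[-0.0093, -0.0155, 0.0148, 4.0]
[-0.0093, -0.0144, 0.0158, 4.0]
[-0.0093, -0.0133, 0.0168, 4.0]
```

View pics/w5.png

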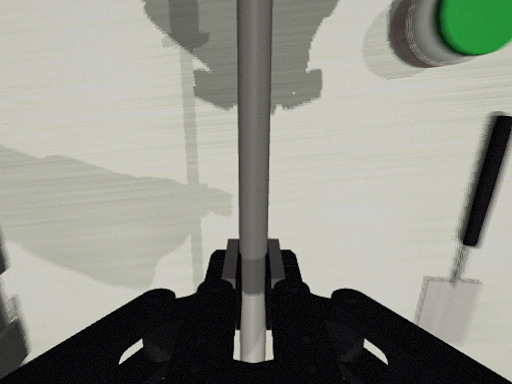

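Request:
drive_tool(increments=[{"offset":[-0.0095,-0.019,0.0085],"yaw":4,"jaw":1},{"offset":[-0.0095,-0.019,0.01],"yaw":4.5,"jaw":1},{"offset":[-0.0095,-0.018,0.011],"yaw":4.5,"jaw":1},{"offset":[-0.0095,-0.0175,0.0125],"yaw":4.5,"jaw":1},{"offset":[-0.0095,-0.0165,0.0135],"yaw":4.5,"jaw":1},{"offset":[-0.0095,-0.0155,0.015],"yaw":4.5,"jaw":1},{"offset":[-0.0095,-0.0145,0.016],"yaw":4.5,"jaw":1},{"offset":[-0.0095,-0.0135,0.017],"yaw":4.5,"jaw":1}])

```text
time_s: 6.75
position: [0.5108, 0.1581, 0.3042]
orientation: [0.256, 0.657, -0.245, 0.665]
force: [0.7, 0.5, -4.5]
gripper_width: 0.0096
```

```bash
python3 - <<'E'
from h import *
print(readout.get_state()['joint_pos'].round(2))
plan([0.60,0.0,0.29],36,8)
E
```

```text
[ 0.27  0.25 -0.74  1.74  0.17  1.2   0.33]
from [0.5108 0.1581 0.3042] jaw ang 48.51 tilt x [ 0.015  0.01  -1.   ] maxstep 0.022768081736674606
[0.0017, -0.0074, 0.0214, 4.5]
[0.0017, -0.0057, 0.022, 4.5]
[0.0017, -0.004, 0.0223, 4.5]
[0.0017, -0.0022, 0.0226, 4.5]
[0.0017, -0.0005, 0.0227, 4.5]
[0.0017, 0.0013, 0.0227, 4.5]
[0.0017, 0.0031, 0.0225, 4.5]
[0.0017, 0.0049, 0.0222, 4.5]
```

Request:
drive_tool(increments=[{"offset":[0.0015,-0.0075,0.0215],"yaw":4.5,"jaw":1},{"offset":[0.0015,-0.0055,0.022],"yaw":4.5,"jaw":1},{"offset":[0.0015,-0.004,0.0225],"yaw":4.5,"jaw":1},{"offset":[0.0015,-0.002,0.0225],"yaw":4.5,"jaw":1},{"offset":[0.0015,-0.0005,0.0225],"yaw":4.5,"jaw":1},{"offset":[0.0015,0.0015,0.0225],"yaw":4.5,"jaw":1},{"offset":[0.0015,0.003,0.0225],"yaw":4.5,"jaw":1},{"offset":[0.0015,0.005,0.022],"yaw":4.5,"jaw":1}])

```text
time_s: 7.42
position: [0.5971, -0.0058, 0.3026]
orientation: [0.457, 0.542, -0.442, 0.55]
force: [-0.3, -0.1, -4.0]
gripper_width: 0.0101
```

```bash
python3 - <<'E'
from h import *
print(readout.get_state()['joint_pos'].round(2))
plan([0.652,-0.127,0.26],14,6)
E
```

```text
[ 0.38  0.34 -0.53  1.6   0.17  1.22  0.01]
from [ 0.5971 -0.0058  0.3026] jaw ang 11.07 tilt x [ 0.022  0.01  -1.   ] maxstep 0.02328799234807673
[0.0071, 0.0049, 0.0216, 2.33]
[0.0071, 0.0058, 0.0214, 2.33]
[0.0071, 0.0067, 0.0212, 2.33]
[0.0071, 0.0075, 0.0209, 2.33]
[0.0071, 0.0084, 0.0205, 2.33]
[0.0071, 0.0092, 0.0202, 2.33]
```

Request:
drive_tool(increments=[{"offset":[0.007,0.005,0.0215],"yaw":2.3,"jaw":1},{"offset":[0.007,0.006,0.0215],"yaw":2.3,"jaw":1},{"offset":[0.007,0.0065,0.021],"yaw":2.3,"jaw":1},{"offset":[0.007,0.0075,0.021],"yaw":2.3,"jaw":1},{"offset":[0.007,0.0085,0.0205],"yaw":2.3,"jaw":1},{"offset":[0.007,0.009,0.02],"yaw":2.3,"jaw":1},{"offset":[0,0,0],"yaw":0,"jaw":1},{"offset":[0,0,0],"yaw":0,"jaw":1}])

```text
time_s: 8.08
position: [0.654, -0.1425, 0.2554]
orientation: [0.525, 0.48, -0.51, 0.484]
force: [-0.1, -0.2, -3.6]
gripper_width: 0.0098
```

Request:
drive_tool(increments=[{"offset":[0,0,0],"yaw":0,"jaw":1},{"offset":[0,0,0],"yaw":0,"jaw":1}])

```text
time_s: 8.25
position: [0.6537, -0.1434, 0.2541]
orientation: [0.524, 0.481, -0.51, 0.483]
force: [-0.3, 1.2, -3.2]
gripper_width: 0.0097
```

```bash
python3 - <<'E'
from h import *
import pickle
print(readout.get_state()['joint_pos'].round(2))
for n in ['wrist','top','scene']:
    c=cap(n,n+'6');pickle.dump(c,open(n+'6.pkl','wb'))
f=cv2.imread('pics/top6.png');cv2.imwrite('pics/top6z.png',cv2.resize(f[110:230,200:400],None,fx=4,fy=4,interpolation=cv2.INTER_CUBIC))
f=cv2.imread('pics/scene6.png');cv2.imwrite('pics/scene6z.png',cv2.resize(f[60:260,120:320],None,fx=3,fy=3,interpolation=cv2.INTER_CUBIC))
plan([0.652,-0.127,0.26],0,6)
E
```

```text
[ 0.47  0.5  -0.42  1.47  0.2   1.2  -0.04]
from [ 0.6538 -0.1429  0.2546] jaw ang -3.99 tilt x [ 0.018  0.011 -1.   ] maxstep 0.0028121213283804473
[-0.0009, -0.0005, -0.0026, 0.0]
[-0.0009, -0.0005, -0.0026, 0.0]
[-0.0009, -0.0005, -0.0026, 0.0]
[-0.0009, -0.0005, -0.0026, 0.0]
[-0.0009, -0.0005, -0.0026, 0.0]
[-0.0009, -0.0005, -0.0026, 0.0]
```

View pics/wrist6.png

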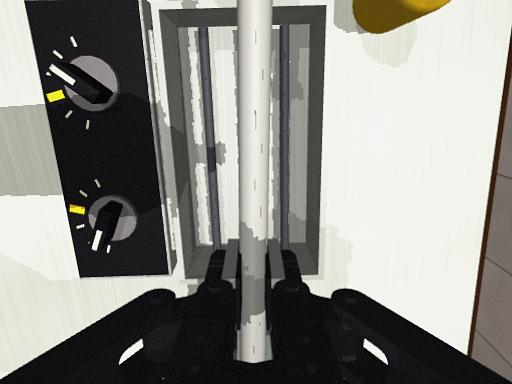

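View pics/top6z.png

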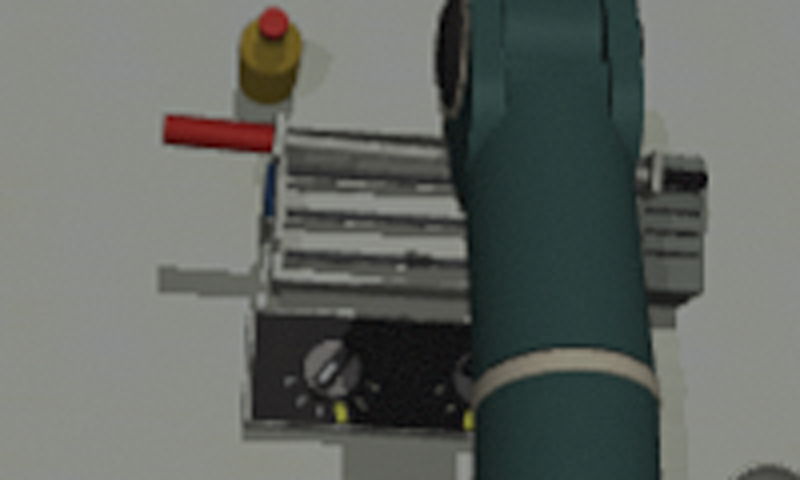

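View pics/scene6z.png

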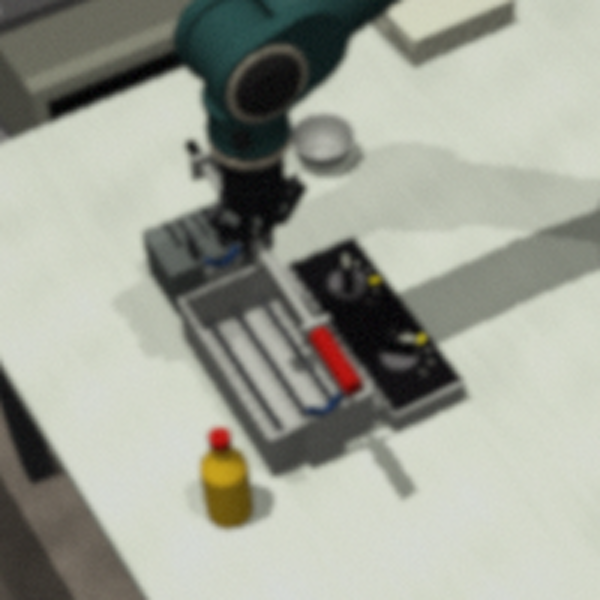

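```bash
python3 - <<'E'
import cv2
f=cv2.imread('pics/wrist6.png')
cv2.imwrite('pics/wrist6z.png',cv2.resize(f[0:300,10:350],None,fx=2,fy=2,interpolation=cv2.INTER_CUBIC))
E
```

```text
(no output)
```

View pics/wrist6z.png

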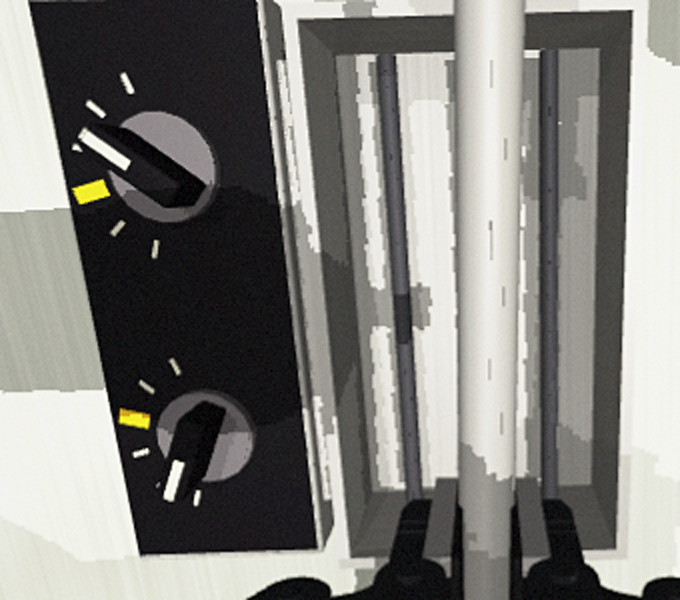

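```bash
python3 - <<'E'
from h import *
import pickle
c=pickle.load(open('wrist6.pkl','rb'))
P=onz(c,[[159.5,9],[326.5,5],[318.5,275],[185,279]],.09)[:,:2];print(P,P.mean(0))
for a,b in((0,3),(1,2),(0,1),(3,2)):
    d=P[b]-P[a];print(np.linalg.norm(d),np.degrees(np.arctan2(d[1],d[0])))
y=onz(c,[[10+91/2,191/2],[10+135/2,419/2]],.046)[:,:2];sk=onz(c,[[10+161/2,166/2],[10+206/2,436/2]],.053)[:,:2]
print('yel',y,'dials',sk,sk[1]-sk[0],np.linalg.norm(sk[1]-sk[0]),np.degrees(np.arctan2(*(sk[1]-sk[0])[::-1])))
k=onz(c,[[10+140/2,554/2],[10+322/2,550/2]],.045);print('console corners motor side',k)
# spit axis: shaft edges
g=c['frame']
_,p,R=pose()
for v,(l,r) in {5:(237,272),200:(239,268)}.items(): print(onz(c,[(l+r)/2,v],p[2]+.015))
print(p,jawang(R))
# pointers
for (a,b,z) in (((10+182/2,455/2),(10+168/2,500/2),.085),((10+128/2,165/2),(10+80/2,132/2),.085)):
    q=onz(c,[a,b],z);d=q[1]-q[0];print('pointer',q,np.degrees(np.arctan2(d[1],d[0])))
E
```

```text
[[ 0.5894883   0.00221466]
 [ 0.72678641 -0.00395421]
 [ 0.71670083 -0.25467069]
 [ 0.5782127  -0.24820878]] [ 0.65279706 -0.12615476]
0.25067715830304593 -92.57806669639713
0.25091925328200343 -92.30359721805172
0.1374366230024609 -2.572593171691091
0.1386388047351813 -2.671502349944081
yel [[ 0.46529306 -0.05773635]
 [ 0.46058617 -0.17826768]] dials [[ 0.50529722 -0.04875674]
 [ 0.50046737 -0.18870968]] [-0.00482985 -0.13995294] 0.14003625467020647 -91.97652513185459
console corners motor side [[ 0.44475945 -0.26167736  0.045     ]
 [ 0.55111208 -0.26775296  0.045     ]]
[[ 0.66085968 -0.04004838  0.26962411]]
[[ 0.6556206  -0.11015315  0.26962411]]
[ 0.6537911  -0.14289279  0.25462411] -3.9895025382760068
pointer [[ 0.50117323 -0.18668277  0.085     ]
 [ 0.4892969  -0.21047831  0.085     ]] -116.52373560369814
pointer [[ 0.50503307 -0.04923531  0.085     ]
 [ 0.48757558 -0.03447577  0.085     ]] 139.7869595806394
```

```bash
python3 - <<'E'
from h import *
import pickle
_,p,R=pose()
for n in('top6','scene6'):
    c=pickle.load(open(n+'.pkl','rb'));f=c['frame'].astype(int)
    r=((f[...,2]-f[...,1]>60)&(f[...,2]-f[...,0]>60)).astype(np.uint8)
    k,l,st,ce=cv2.connectedComponentsWithStats(r);
    for i in range(1,k):
        if st[i,4]>40: print(n,st[i],ce[i],onz(c,ce[i],.27), onz(c,ce[i],.265))
a=np.radians(-93.99);print('expected handle ctr',p[:2]-.2045*np.array([np.cos(a),np.sin(a)]))
plan([0.653,-0.1265,0.20],-1.6,4)
E
```

```text
top6 [241 139  27   9 162] [254.51234568 142.87654321] [[0.67393788 0.05870865 0.27      ]] [[0.67532538 0.05868915 0.265     ]]
scene6 [153   0  22   7 117] [162.99145299   2.42735043] [[ 0.39081319 -0.99031417  0.27      ]] [[ 0.38787686 -0.9974607   0.265     ]]
scene6 [ 406   32   74   56 1898] [443.10115911  55.94678609] [[-0.43584033 -0.01853151  0.27      ]] [[-0.44185674 -0.02205721  0.265     ]]
scene6 [223 169  17  22 161] [231.08074534 179.02484472] [[0.66632445 0.05333188 0.27      ]] [[0.66441466 0.05007394 0.265     ]]
expected handle ctr [0.66802069 0.06111155]
from [ 0.6538 -0.1429  0.2546] jaw ang -3.99 tilt x [ 0.018  0.011 -1.   ] maxstep 0.014259082907861136
[0.0137, -0.0007, -0.0039, -0.4]
[0.0137, -0.0007, -0.0039, -0.4]
[0.0137, -0.0007, -0.0039, -0.4]
[0.0137, -0.0006, -0.0039, -0.4]
```

Request:
drive_tool(increments=[{"offset":[0.014,0,-0.006],"yaw":-0.8,"jaw":1},{"offset":[0.014,0,-0.006],"yaw":-0.8,"jaw":1},{"offset":[0.014,0,-0.005],"yaw":-0.5,"jaw":1},{"offset":[0.01,0,-0.002],"yaw":-0.3,"jaw":1},{"offset":[0,0,0],"yaw":0,"jaw":1},{"offset":[0,0,0],"yaw":0,"jaw":1}])

```text
time_s: 8.9
position: [0.6568, -0.1203, 0.2042]
orientation: [0.514, 0.491, -0.497, 0.498]
force: [-0.3, -0.8, -3.3]
gripper_width: 0.0097
```

```bash
python3 - <<'E'
from h import *
import pickle
plan([0.653,-0.125,0.16],0,4)
for n in ['wrist','top','scene']:
    c=cap(n,n+'7');pickle.dump(c,open(n+'7.pkl','wb'))
print(pose()[1])
O=[];D=[]
for n in('top7','scene7'):
    c=pickle.load(open(n+'.pkl','rb'));f=c['frame'].astype(int)
    r=((f[...,2]-f[...,1]>60)&(f[...,2]-f[...,0]>60)).astype(np.uint8)
    if n=='scene7': r[:140]=0;r[200:]=0
    else: r[:130]=0;r[170:]=0
    k,l,st,ce=cv2.connectedComponentsWithStats(r);i=1+st[1:,4].argmax()
    o,d=ray(c,ce[i]);d=d[0]/np.linalg.norm(d);O.append(o);D.append(d);print(st[i],ce[i])
A=sum(np.eye(3)-np.outer(d,d) for d in D);b=sum((np.eye(3)-np.outer(d,d))@o for o,d in zip(O,D))
print('handle ctr',np.linalg.solve(A,b))
E
```

```text
from [ 0.6568 -0.1203  0.2042] jaw ang -1.25 tilt x [ 0.023  0.01  -1.   ] maxstep 0.011154845323620374
[0.011, -0.0012, 0.0013, 0.0]
[0.011, -0.0012, 0.0013, 0.0]
[0.011, -0.0012, 0.0013, 0.0]
[0.011, -0.0012, 0.0013, 0.0]
[ 0.65699352 -0.12081806  0.20470048]
[235 146  26   7 151] [247.57615894 148.7615894 ]
[228 182  18  18 149] [236.30872483 190.89932886]
handle ctr [0.66359197 0.08170764 0.23173212]
```

View pics/wrist7.png

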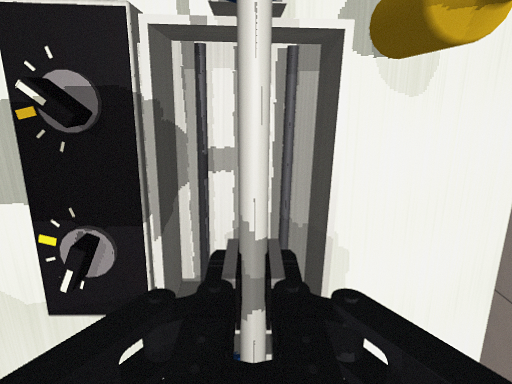

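Request:
drive_tool(increments=[{"offset":[0.014,-0.003,0.003],"yaw":0.5,"jaw":1},{"offset":[0.014,-0.003,0.002],"yaw":0.3,"jaw":1},{"offset":[0.014,-0.001,0.001],"yaw":0,"jaw":1},{"offset":[0.014,0,0],"yaw":0,"jaw":1},{"offset":[0.004,0,0],"yaw":0,"jaw":1},{"offset":[0,0,0],"yaw":0,"jaw":1},{"offset":[0,0,0],"yaw":0,"jaw":1}])

```text
time_s: 9.63
position: [0.6539, -0.1284, 0.1472]
orientation: [0.52, 0.484, -0.5, 0.496]
force: [-0.1, 0.3, -3.6]
gripper_width: 0.0098
```

```bash
cat > hc.py <<'E'
from h import *
import pickle
def handle(tag):
    O=[];D=[]
    for n in('top','scene'):
        c=cap(n,n+tag);pickle.dump(c,open(n+tag+'.pkl','wb'));f=c['frame'].astype(int)
        r=((f[...,2]-f[...,1]>60)&(f[...,2]-f[...,0]>60)).astype(np.uint8)
        if n=='scene': r[:140]=0;r[202:]=0
        else: r[:130]=0;r[180:]=0
        k,l,st,ce=cv2.connectedComponentsWithStats(r);i=1+st[1:,4].argmax()
        o,d=ray(c,ce[i]);d=d[0]/np.linalg.norm(d);O.append(o);D.append(d);print(st[i],ce[i])
    A=sum(np.eye(3)-np.outer(d,d) for d in D);b=sum((np.eye(3)-np.outer(d,d))@o for o,d in zip(O,D))
    x=np.linalg.solve(A,b);print('handle ctr',x);return x
E
python3 - <<'E'
from hc import *
handle('8');cap('wrist','wrist8')
plan([0.6528,-0.1245,0.1055],0,4)
E
```

```text
[238 150  25   7 137] [250.03649635 152.76642336]
[228 190  14  12  92] [233.42391304 195.9673913 ]
handle ctr [0.66435591 0.07050497 0.18644904]
from [ 0.6541 -0.1284  0.1477] jaw ang -2.3 tilt x [ 0.032  0.008 -0.999] maxstep 0.010598599875722379
[0.0105, -0.0007, -0.0009, 0.0]
[0.0105, -0.0007, -0.0009, 0.0]
[0.0105, -0.0007, -0.0009, 0.0]
[0.0105, -0.0007, -0.0009, 0.0]
```

View pics/wrist8.png

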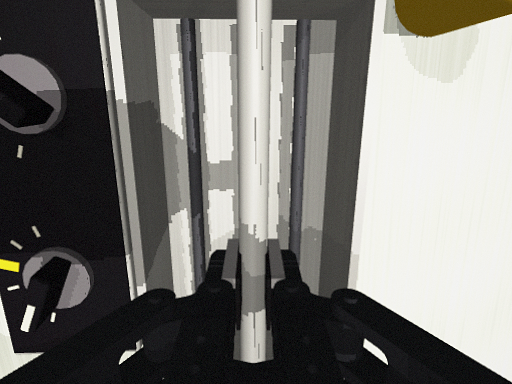

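Request:
drive_tool(increments=[{"offset":[0.008,-0.001,-0.003],"yaw":0,"jaw":1},{"offset":[0.006,-0.001,-0.002],"yaw":0,"jaw":1},{"offset":[0.004,0,0],"yaw":0,"jaw":1},{"offset":[0,0,0],"yaw":0,"jaw":1}])

```text
time_s: 10.12
position: [0.6534, -0.1224, 0.1293]
orientation: [0.52, 0.483, -0.499, 0.497]
force: [-0.4, -0.4, -3.4]
gripper_width: 0.0098
```

```bash
sed -i 's/r\[:140\]=0;r\[202:\]=0/r[:140]=0;r[240:]=0;r[:,:214]=0/' hc.py
python3 - <<'E'
from hc import *
print(handle('9')-pose()[1]);
plan([0.6528,-0.1245,0.1055],0,4)
s=cv2.imread('pics/scene9.png');t=cv2.imread('pics/top9.png')
a=cv2.resize(s[100:220,150:290],(700,600),interpolation=cv2.INTER_CUBIC);cv2.imwrite('pics/s9z.png',a)
cv2.imwrite('pics/t9z.png',cv2.resize(t[120:220,220:390],None,fx=4.5,fy=4.5,interpolation=cv2.INTER_CUBIC))
E
```

```text
[236 151  25   7 139] [248.1942446 154.1294964]
[229 194  16  20 147] [236.53741497 203.3537415 ]
handle ctr [0.66371267 0.08062167 0.15441234]
[0.00994973 0.2031273  0.02425732]
from [ 0.6538 -0.1225  0.1302] jaw ang -2.29 tilt x [ 0.035  0.007 -0.999] maxstep 0.006188573124450333
[0.0061, -0.0004, 0.0006, 0.0]
[0.0061, -0.0004, 0.0006, 0.0]
[0.0061, -0.0004, 0.0006, 0.0]
[0.0061, -0.0004, 0.0006, 0.0]
```

View pics/s9z.png

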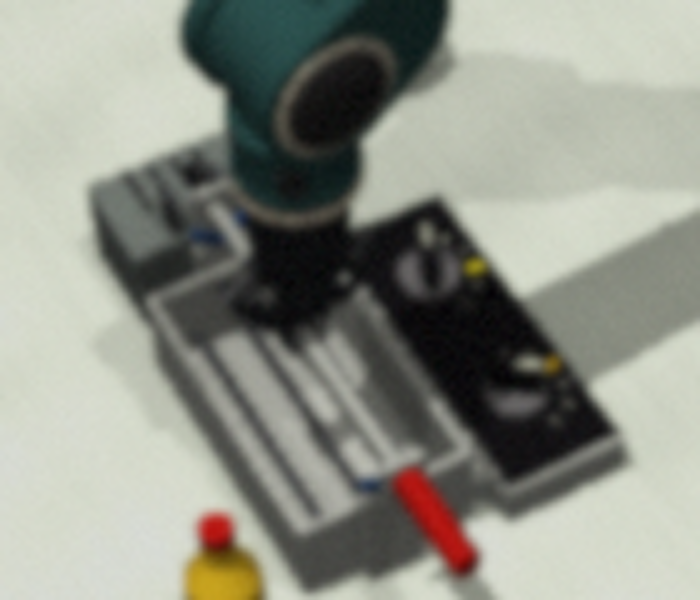

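View pics/t9z.png

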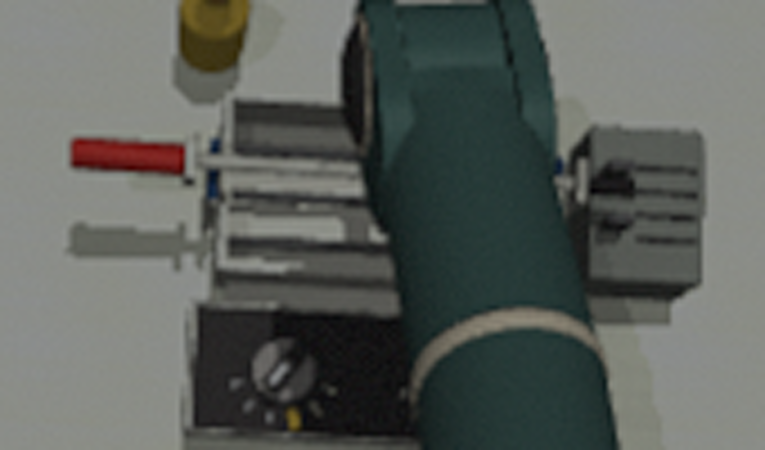

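Request:
drive_tool(increments=[{"offset":[0.004,-0.001,0.002],"yaw":0,"jaw":1},{"offset":[0.004,0,0.001],"yaw":0,"jaw":1},{"offset":[0.003,0,0],"yaw":0,"jaw":1},{"offset":[0,0,0],"yaw":0,"jaw":1},{"offset":[0,0,0],"yaw":0,"jaw":1}])

```text
time_s: 10.63
position: [0.6532, -0.1262, 0.1183]
orientation: [0.521, 0.483, -0.499, 0.497]
force: [-0.4, 0.3, -3.3]
gripper_width: 0.0098
```

Request:
drive_tool(increments=[{"offset":[0.004,0,0],"yaw":0,"jaw":1},{"offset":[0.003,0,0],"yaw":0,"jaw":1},{"offset":[0,0,0],"yaw":0,"jaw":1},{"offset":[0,0,0],"yaw":0,"jaw":1}])

```text
time_s: 10.97
position: [0.6536, -0.1262, 0.1106]
orientation: [0.521, 0.483, -0.499, 0.497]
force: [0.2, -0.0, -3.6]
gripper_width: 0.0096
```

Request:
drive_tool(increments=[{"offset":[0.003,0,0],"yaw":0,"jaw":1},{"offset":[0,0,0],"yaw":0,"jaw":1},{"offset":[0,0,0],"yaw":0,"jaw":1}])

```text
time_s: 11.22
position: [0.6537, -0.1261, 0.1074]
orientation: [0.521, 0.483, -0.499, 0.497]
force: [-0.1, 1.2, -3.1]
gripper_width: 0.0094
```

Request:
drive_tool(increments=[{"offset":[0.003,0,0],"yaw":0,"jaw":1},{"offset":[0,0,0],"yaw":0,"jaw":1},{"offset":[0,0,0],"yaw":0,"jaw":1}])

```text
time_s: 11.47
position: [0.6539, -0.1262, 0.1066]
orientation: [0.521, 0.482, -0.499, 0.497]
force: [-1.4, 0.3, -3.1]
gripper_width: 0.0098
```

```bash
python3 - <<'E'
from hc import *
h=handle('10');s,p,R=pose();print(h-p,p,s['ft_torque'],s['force'])
E
```

```text
[238 153  24   7 128] [249.5859375 155.6015625]
[228 197  16  21 147] [235.56462585 206.48979592]
handle ctr [0.66483504 0.07563366 0.12881234]
[0.01072555 0.20176747 0.02236182] [ 0.65410949 -0.12613381  0.10645052] [-0.03104497  0.6046132  -0.07427111] [-2.66387399 -0.3684071   0.82186996]
```

Request:
drive_tool(increments=[{"offset":[0.003,-0.001,0],"yaw":0,"jaw":1},{"offset":[0.001,0,0],"yaw":0,"jaw":1},{"offset":[0,0,0],"yaw":0,"jaw":1}])

```text
time_s: 11.82
position: [0.6542, -0.1262, 0.1066]
orientation: [0.521, 0.481, -0.499, 0.498]
force: [-1.7, 0.8, -4.0]
gripper_width: 0.0093
```

```bash
python3 - <<'E'
from hc import *
h=handle('11');s,p,R=pose();print(h-p,p,s['ft_torque'],s['force'])
s=cv2.imread('pics/scene11.png');t=cv2.imread('pics/top11.png')
a=cv2.resize(s[110:230,150:290],(700,600),interpolation=cv2.INTER_CUBIC);cv2.imwrite('pics/s11z.png',a)
E
```

```text
[237 153  25   7 128] [249.421875  155.4765625]
[228 197  16  21 142] [235.54929577 206.67605634]
handle ctr [0.66529832 0.07624408 0.12874519]
[0.01090789 0.2023862  0.02226666] [ 0.65439043 -0.12614211  0.10647853] [ 0.01077267  1.3255143  -0.07168798] [-6.0789974   1.42760976  8.76614529]
```

View pics/s11z.png

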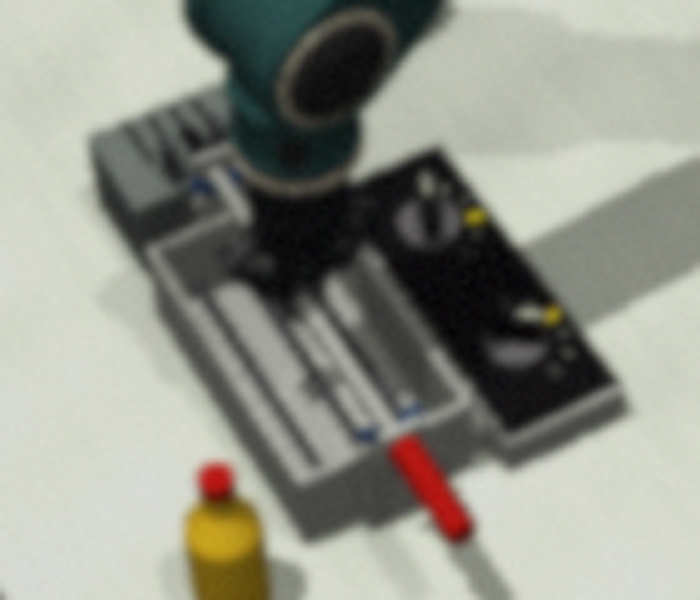

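Request:
drive_tool(increments=[{"offset":[0,-0.0015,0],"yaw":0,"jaw":1},{"offset":[0,0,0],"yaw":0,"jaw":1},{"offset":[0,0,0],"yaw":0,"jaw":0.9},{"offset":[0,0,0],"yaw":0,"jaw":0.8},{"offset":[0,0,0],"yaw":0,"jaw":0.6},{"offset":[0,0,0],"yaw":0,"jaw":0.5},{"offset":[0,0,0],"yaw":0,"jaw":0.5},{"offset":[0,0,0],"yaw":0,"jaw":0.5}])

```text
time_s: 12.58
position: [0.654, -0.1261, 0.1061]
orientation: [0.522, 0.48, -0.498, 0.499]
force: [-1.0, -0.7, 0.3]
gripper_width: 0.0429
```

```bash
python3 - <<'E'
from hc import *
h=handle('12');s,p,R=pose();print(p,R.round(3).tolist(),s['ft_torque'],s['force'],s['gripper_width'])
cap('wrist','wrist12')
E
```

```text
[237 153  25   7 131] [249.22900763 156.16030534]
[229 197  16  21 143] [236.16783217 206.78321678]
handle ctr [0.66311875 0.07692431 0.1271548 ]
[ 0.65393624 -0.12613419  0.10608884] [[0.042, 0.998, -0.04], [0.005, -0.041, -0.999], [-0.999, 0.042, -0.006]] [0.01788663 0.04064402 0.0151456 ] [-7.42490284e-05  5.39135592e-01 -4.30482117e-01] 0.04294395873160806
```

View pics/wrist12.png

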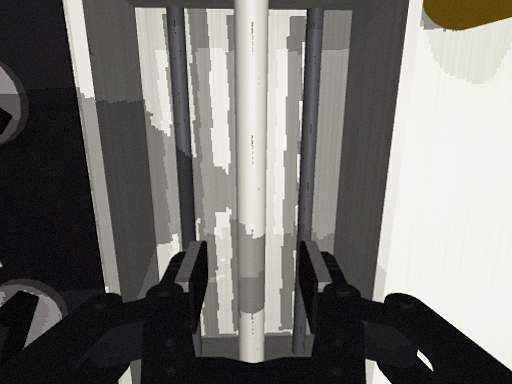

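Request:
drive_tool(increments=[{"offset":[-0.01,0,0],"yaw":0,"jaw":0.5},{"offset":[-0.02,0,0],"yaw":0,"jaw":0.5},{"offset":[-0.03,0,0],"yaw":0,"jaw":0.4},{"offset":[-0.03,0,0],"yaw":0,"jaw":0.3},{"offset":[-0.03,0,0],"yaw":0,"jaw":0.3},{"offset":[0,0,0],"yaw":0,"jaw":0.3},{"offset":[0,0,0],"yaw":0,"jaw":0.3}])

```text
time_s: 13.32
position: [0.6478, -0.1261, 0.2347]
orientation: [0.522, 0.481, -0.498, 0.499]
force: [-1.1, -0.5, -0.7]
gripper_width: 0.0596
```

```bash
python3 - <<'E'
from hc import *
h=handle('13');s,p,R=pose();print(s['joint_pos'].round(2))
c=cap('wrist','wrist13');pickle.dump(c,open('wrist13.pkl','wb'))
a=cv2.imread('pics/scene13.png');t=cv2.imread('pics/top13.png')
cv2.imwrite('pics/s13z.png',cv2.resize(a[110:230,150:290],(700,600),interpolation=cv2.INTER_CUBIC))
plan([0.5005,-0.1887,0.22],0,6)
E
```

```text
[237 153  25   7 130] [249.28461538 156.18461538]
[229 197  16  21 142] [236.19014085 206.85211268]
handle ctr [0.6630864  0.07680652 0.12658789]
[ 0.46  0.49 -0.43  1.54  0.21  1.12 -0.05]
from [ 0.6475 -0.126   0.2329] jaw ang -2.28 tilt x [ 0.04   0.006 -0.999] maxstep 0.026726164428920562
[0.0011, -0.0241, 0.0114, 0.0]
[0.0011, -0.0241, 0.0114, 0.0]
[0.0011, -0.0241, 0.0114, 0.0]
[0.0011, -0.0241, 0.0114, 0.0]
[0.0011, -0.0241, 0.0114, 0.0]
[0.0011, -0.0241, 0.0114, 0.0]
```

View pics/wrist13.png

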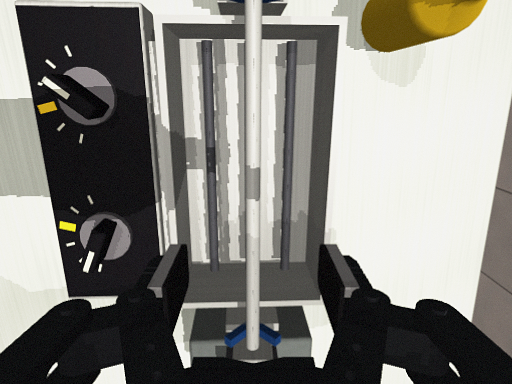

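View pics/s13z.png

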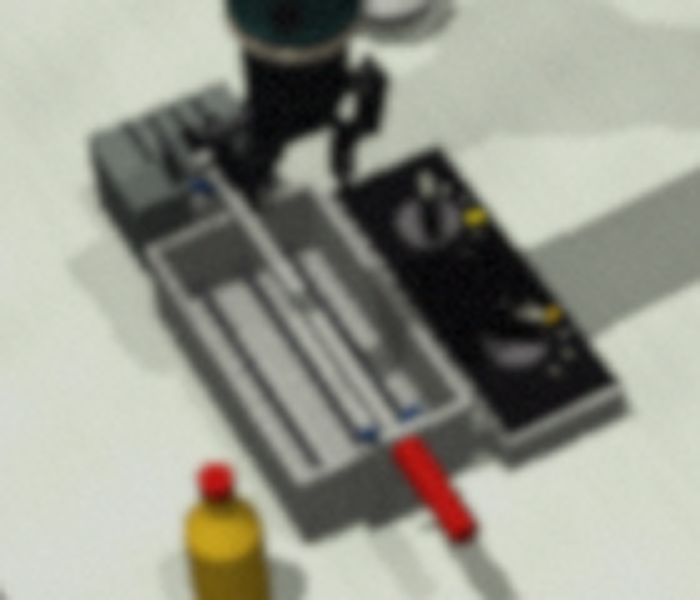

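```bash
python3 - <<'E'
from h import *
import pickle
c=pickle.load(open('wrist13.pkl','rb'));f=c['frame']
cv2.imwrite('pics/d13.png',cv2.resize(f[50:290,20:160],None,fx=2.5,fy=2.5,interpolation=cv2.INTER_CUBIC))
plan([0.5005,-0.1887,0.17],24,7)
E
```

```text
from [ 0.6475 -0.126   0.2329] jaw ang -2.28 tilt x [ 0.04   0.006 -0.999] maxstep 0.024538704459341816
[0.0081, -0.021, 0.0098, 3.43]
[0.0081, -0.0203, 0.0111, 3.43]
[0.0081, -0.0196, 0.0123, 3.43]
[0.0081, -0.0189, 0.0134, 3.43]
[0.0081, -0.018, 0.0145, 3.43]
[0.0081, -0.0171, 0.0156, 3.43]
[0.0081, -0.0162, 0.0166, 3.43]
```

View pics/d13.png

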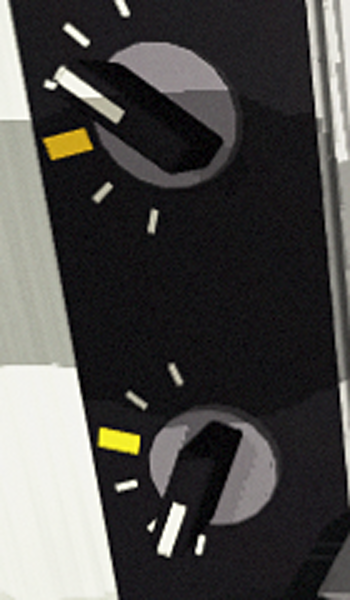

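Request:
drive_tool(increments=[{"offset":[0.004,-0.021,0.01],"yaw":3.5,"jaw":0.4},{"offset":[0.004,-0.02,0.011],"yaw":3.5,"jaw":0.4},{"offset":[0.006,-0.0195,0.0125],"yaw":3.5,"jaw":0.4},{"offset":[0.006,-0.019,0.0135],"yaw":3.5,"jaw":0.4},{"offset":[0.006,-0.018,0.0145],"yaw":3.5,"jaw":0.4},{"offset":[0.006,-0.017,0.0155],"yaw":3.5,"jaw":0.4},{"offset":[0.006,-0.015,0.015],"yaw":3.0,"jaw":0.4},{"offset":[0,0,0],"yaw":0,"jaw":0.4}])

```text
time_s: 14.13
position: [0.4912, -0.1868, 0.1788]
orientation: [0.615, 0.366, -0.593, 0.369]
force: [-0.1, -1.3, 0.2]
gripper_width: 0.0516
```

Request:
drive_tool(increments=[{"offset":[0,0,0],"yaw":0,"jaw":0.4},{"offset":[0,0,0],"yaw":0,"jaw":0.4}])

```text
time_s: 14.3
position: [0.4899, -0.1869, 0.1775]
orientation: [0.614, 0.367, -0.594, 0.368]
force: [0.3, 0.1, 0.5]
gripper_width: 0.0513
```

```bash
python3 - <<'E'
from h import *
import pickle
c=cap('wrist','wrist14');pickle.dump(c,open('wrist14.pkl','wb'))
print(pose()[0]['joint_pos'].round(2))
plan([0.5005,-0.1887,0.12],0,3)
E
```

```text
[ 0.6   0.31 -0.34  1.92  0.1   0.91 -0.26]
from [ 0.4903 -0.1867  0.1776] jaw ang -27.37 tilt x [ 0.026  0.013 -1.   ] maxstep 0.019511494281106892
[0.0193, 0.003, -0.0005, 0.0]
[0.0193, 0.003, -0.0005, 0.0]
[0.0193, 0.003, -0.0005, 0.0]
```

View pics/wrist14.png

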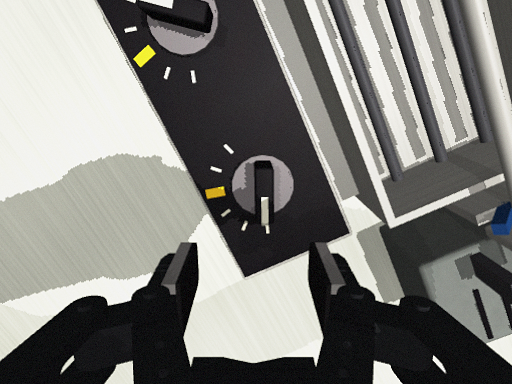

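```bash
python3 - <<'E'
from h import *
import pickle
c=pickle.load(open('wrist14.pkl','rb'))
print('skirt',onz(c,[262.5,184.5],.052))
q=onz(c,[[264,163],[264.5,200],[265,224]],.085);d=q[2]-q[0];print(q,(q[0]+q[2])/2,np.degrees(np.arctan2(d[1],d[0])))
m=onz(c,[[128.5,29.5],[144,56],[167,73],[194,77],  [228,149],[216,169],[215,192.5],[225,212],[244,226],[267,230]],.046)[:,:2]
C=onz(c,[262.5,184.5],.052)[0,:2]
for p in m[4:]: print(np.degrees(np.arctan2(*(p-C)[::-1])))
# circle fit of marks centre from white ticks
P=m[[4,5,7,8,9]];A=np.c_[2*P,np.ones(5)];s=np.linalg.lstsq(A,(P**2).sum(1),rcond=None)[0];print('ctr',s[:2])
E
```

```text
skirt [[ 0.49973426 -0.18890259  0.052     ]]
[[ 0.51051158 -0.16685352  0.085     ]
 [ 0.4982244  -0.1919074   0.085     ]
 [ 0.48994538 -0.20908942  0.085     ]] [ 0.50022848 -0.18797147  0.085     ] -115.9631335755925
107.21112397139976
135.3637605593638
164.40758404315557
-168.34830908940773
-139.2640806135383
-111.33853417032458
ctr [ 0.50098073 -0.1904071 ]
```

Request:
drive_tool(increments=[{"offset":[0.015,0.006,-0.001],"yaw":-1,"jaw":0.45},{"offset":[0.02,0.004,-0.001],"yaw":-0.5,"jaw":0.45},{"offset":[0.02,0.002,0],"yaw":0,"jaw":0.45},{"offset":[0,0,0],"yaw":0,"jaw":0.45},{"offset":[0,0,0],"yaw":0,"jaw":0.45}])

```text
time_s: 14.77
position: [0.508, -0.1877, 0.122]
orientation: [0.609, 0.376, -0.586, 0.379]
force: [0.5, 0.2, 1.2]
gripper_width: 0.0468
```

```bash
python3 - <<'E'
from h import *
plan([0.5001,-0.1885,0.060],0,4)
E
```

```text
from [ 0.508  -0.1877  0.122 ] jaw ang -25.42 tilt x [ 0.029  0.014 -0.999] maxstep 0.015619244652372924
[0.0154, -0.002, 0.0014, 0.0]
[0.0154, -0.002, 0.0014, 0.0]
[0.0154, -0.002, 0.0014, 0.0]
[0.0154, -0.002, 0.0014, 0.0]
```

Request:
drive_tool(increments=[{"offset":[0.008,-0.005,0.004],"yaw":0.6,"jaw":0.45},{"offset":[0.008,-0.004,0.002],"yaw":0,"jaw":0.45},{"offset":[0,0,0],"yaw":0,"jaw":0.45},{"offset":[0,0,0],"yaw":0,"jaw":0.45}])

```text
time_s: 15.1
position: [0.4978, -0.1887, 0.1064]
orientation: [0.611, 0.373, -0.588, 0.376]
force: [0.3, -0.1, 0.2]
gripper_width: 0.0474
```

```bash
python3 - <<'E'
from h import *
plan([0.5001,-0.1885,0.060],0,4)
cap('wrist','wrist15')
E
```

```text
from [ 0.4978 -0.1887  0.1064] jaw ang -26.01 tilt x [ 0.031  0.013 -0.999] maxstep 0.011621328674399547
[0.0116, 0.0002, -0.0, 0.0]
[0.0116, 0.0002, -0.0, 0.0]
[0.0116, 0.0002, -0.0, 0.0]
[0.0116, 0.0002, -0.0, 0.0]
```

View pics/wrist15.png

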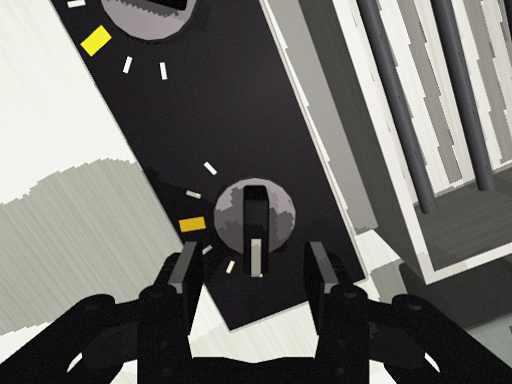

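Request:
drive_tool(increments=[{"offset":[0.012,0,0],"yaw":0,"jaw":0.45},{"offset":[0.012,0,0],"yaw":0,"jaw":0.45},{"offset":[0.012,0,0],"yaw":0,"jaw":0.45},{"offset":[0.007,0,0],"yaw":0,"jaw":0.45},{"offset":[0,0,0],"yaw":0,"jaw":0.45}])

```text
time_s: 15.57
position: [0.4999, -0.1886, 0.0606]
orientation: [0.612, 0.372, -0.587, 0.377]
force: [-1.0, 0.7, -0.3]
gripper_width: 0.047
```

```bash
python3 - <<'E'
from h import *
plan([0.5001,-0.1885,0.060],0,4)
cap('wrist','wrist16')
E
```

```text
from [ 0.4999 -0.1886  0.0606] jaw ang -26.02 tilt x [ 0.033  0.012 -0.999] maxstep 0.00016284337158470067
[0.0002, 0.0, -0.0, 0.0]
[0.0002, 0.0, -0.0, 0.0]
[0.0002, 0.0, -0.0, 0.0]
[0.0002, 0.0, -0.0, 0.0]
```

View pics/wrist16.png

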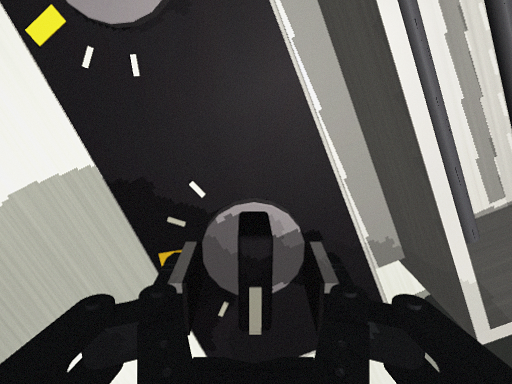

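Request:
drive_tool(increments=[{"offset":[0,0,0],"yaw":0,"jaw":0.7},{"offset":[0,0,0],"yaw":0,"jaw":0.85},{"offset":[0,0,0],"yaw":0,"jaw":1},{"offset":[0,0,0],"yaw":0,"jaw":1},{"offset":[0,0,0],"yaw":0,"jaw":1},{"offset":[0,0,0],"yaw":0,"jaw":1}])

```text
time_s: 16.12
position: [0.5004, -0.1886, 0.0618]
orientation: [0.612, 0.372, -0.587, 0.377]
force: [3.8, 0.5, -7.8]
gripper_width: 0.0129
```

Request:
drive_tool(increments=[{"offset":[0,0,0],"yaw":4,"jaw":1},{"offset":[0,0,0],"yaw":5,"jaw":1},{"offset":[0,0,0],"yaw":5,"jaw":1},{"offset":[0,0,0],"yaw":5,"jaw":1},{"offset":[0,0,0],"yaw":5,"jaw":1},{"offset":[0,0,0],"yaw":5,"jaw":1}])

```text
time_s: 16.62
position: [0.5009, -0.1892, 0.0618]
orientation: [0.69, 0.207, -0.663, 0.206]
force: [1.1, -1.3, -8.7]
gripper_width: 0.0125
```

```bash
python3 - <<'E'
from h import *
plan([0.5001,-0.1885,0.060],0,2)
s=pose()[0];print(s['joint_pos'].round(2),s['ft_torque'],s['force'])
E
```

```text
from [ 0.5009 -0.1892  0.0618] jaw ang -56.08 tilt x [ 0.036  0.012 -0.999] maxstep 0.001038248914862755
[0.0009, -0.0005, 0.0002, 0.0]
[0.0009, -0.0005, 0.0002, 0.0]
[ 0.46  0.48 -0.17  1.98  0.09  0.66 -0.75] [-0.46261974 -0.18928557  0.02903554] [ 1.05350692 -1.33404094 -8.73078791]
```

Request:
drive_tool(increments=[{"offset":[0,0,0],"yaw":6,"jaw":1},{"offset":[0,0,0],"yaw":6,"jaw":1},{"offset":[0,0,0],"yaw":6,"jaw":1},{"offset":[0,0,0],"yaw":6,"jaw":1},{"offset":[0,0,0],"yaw":6,"jaw":1},{"offset":[0,0,0],"yaw":6,"jaw":1},{"offset":[0,0,0],"yaw":4,"jaw":1},{"offset":[0,0,0],"yaw":0,"jaw":1}])

```text
time_s: 17.28
position: [0.501, -0.1903, 0.0618]
orientation: [0.718, -0.047, -0.692, -0.056]
force: [1.3, -0.8, -7.3]
gripper_width: 0.0127
```

```bash
python3 - <<'E'
from h import *
plan([0.5001,-0.1885,0.060],0,2)
s=pose()[0];print(s['joint_pos'].round(2),s['ft_torque'],s['force'])
c=cap('wrist','wrist17')
E
```

```text
from [ 0.501  -0.1903  0.0618] jaw ang -98.33 tilt x [ 0.037  0.01  -0.999] maxstep 0.0013354828205119436
[0.0009, -0.0008, 0.0006, 0.0]
[0.0009, -0.0008, 0.0006, 0.0]
[ 0.31  0.48  0.01  1.99 -0.04  0.65 -1.36] [-0.82259433  0.09407709 -0.07462755] [ 1.2916673  -0.83823114 -7.26424453]
```

View pics/wrist17.png

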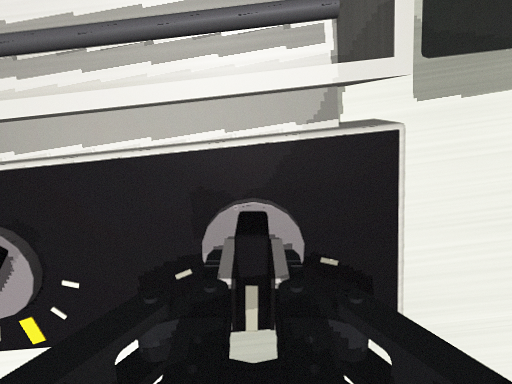

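Another 7° to go.

Request:
drive_tool(increments=[{"offset":[0,0,0],"yaw":5,"jaw":1},{"offset":[0,0,0],"yaw":2.5,"jaw":1},{"offset":[0,0,0],"yaw":0,"jaw":1},{"offset":[0,0,0],"yaw":0,"jaw":1}])

```text
time_s: 17.67
position: [0.5009, -0.1904, 0.0618]
orientation: [0.713, -0.088, -0.688, -0.098]
force: [2.5, -0.5, -6.6]
gripper_width: 0.0129
```

```bash
python3 - <<'E'
from h import *
plan([0.5001,-0.1885,0.060],0,2)
E
```

```text
from [ 0.5009 -0.1904  0.0618] jaw ang -105.08 tilt x [ 0.037  0.009 -0.999] maxstep 0.0013772001999482171
[0.0009, -0.0008, 0.0007, 0.0]
[0.0009, -0.0008, 0.0007, 0.0]
```

Good. Release, rise, and check.

Request:
drive_tool(increments=[{"offset":[0,0,0],"yaw":0,"jaw":0.8},{"offset":[0,0,0],"yaw":0,"jaw":0.55},{"offset":[0,0,0],"yaw":0,"jaw":0.45},{"offset":[0,0,0],"yaw":0,"jaw":0.45},{"offset":[-0.015,0,0],"yaw":0,"jaw":0.45},{"offset":[-0.025,0,0],"yaw":0,"jaw":0.45},{"offset":[-0.03,0,0],"yaw":0,"jaw":0.45},{"offset":[-0.03,0,0],"yaw":0,"jaw":0.45}])

```text
time_s: 18.33
position: [0.4947, -0.1904, 0.1606]
orientation: [0.711, -0.084, -0.692, -0.095]
force: [0.4, 0.5, 1.0]
gripper_width: 0.0472
```

Request:
drive_tool(increments=[{"offset":[0,0,0],"yaw":0,"jaw":0.45},{"offset":[0,0,0],"yaw":0,"jaw":0.45},{"offset":[0,0,0],"yaw":0,"jaw":0.45}])

```text
time_s: 18.58
position: [0.4973, -0.1916, 0.1673]
orientation: [0.714, -0.084, -0.688, -0.094]
force: [-0.6, -0.4, -0.5]
gripper_width: 0.047
```

```bash
python3 - <<'E'
from h import *
import pickle
c=cap('wrist','wrist18');pickle.dump(c,open('wrist18.pkl','wb'))
s,p,R=pose();print(p,jawang(R),s['joint_pos'].round(2))
E
```

```text
[ 0.49709589 -0.19147921  0.16680046] -104.4375905687025 [ 0.28  0.31  0.05  1.93 -0.05  0.87 -1.46]
```

View pics/wrist18.png

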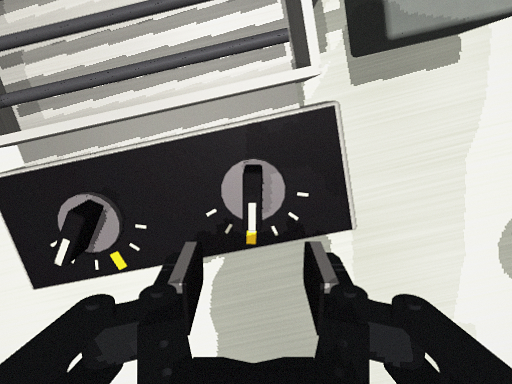

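```bash
python3 - <<'E'
from h import *
import pickle
c=pickle.load(open('wrist18.pkl','rb'))
cv2.imwrite('pics/d18.png',cv2.resize(c['frame'][180:290,30:170],None,fx=5,fy=5,interpolation=cv2.INTER_CUBIC))
C=onz(c,[89,222],.052)[0];print('skirt',C, 'motor',onz(c,[253,190],.052))
q=onz(c,[[69,240],[59.5,264]],.085);d=q[1]-q[0];print(q,np.degrees(np.arctan2(d[1],d[0])))
y=onz(c,[119,260.5],.046)[0]-C;print(np.degrees(np.arctan2(y[1],y[0])))
E
```

```text
skirt [ 0.50608025 -0.04960763  0.052     ] motor [[ 0.49935902 -0.18943471  0.052     ]]
[[ 0.50385707 -0.05025939  0.085     ]
 [ 0.48732652 -0.03559459  0.085     ]] 138.42269245238361
-168.29164765898014
```

View pics/d18.png

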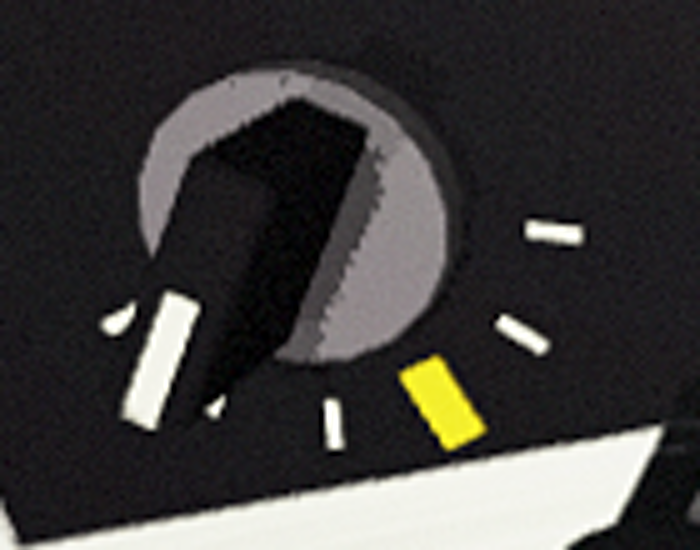

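```bash
python3 - <<'E'
from h import *
plan([0.5055,-0.049,0.15],26.6,6)
E
```

```text
from [ 0.4971 -0.1915  0.1668] jaw ang -104.44 tilt x [ 0.038  0.01  -0.999] maxstep 0.023952040321746207
[0.0031, -0.0233, 0.0047, 4.43]
[0.0031, -0.0229, 0.0065, 4.43]
[0.0031, -0.0223, 0.0082, 4.43]
[0.0031, -0.0216, 0.0099, 4.43]
[0.0031, -0.0208, 0.0115, 4.43]
[0.0031, -0.0198, 0.0131, 4.43]
```

```bash
python3 - <<'E'
from h import *
print(readout.get_state()['time_s'])
plan([0.5055,-0.049,0.15],26.6,6)
E
```

```text
18.6333
from [ 0.4971 -0.1915  0.1668] jaw ang -104.44 tilt x [ 0.038  0.01  -0.999] maxstep 0.023952040321746207
[0.0031, -0.0233, 0.0047, 4.43]
[0.0031, -0.0229, 0.0065, 4.43]
[0.0031, -0.0223, 0.0082, 4.43]
[0.0031, -0.0216, 0.0099, 4.43]
[0.0031, -0.0208, 0.0115, 4.43]
[0.0031, -0.0198, 0.0131, 4.43]
```

Request:
drive_tool(increments=[{"offset":[0.002,-0.023,0.0045],"yaw":4.5,"jaw":0.45},{"offset":[0.002,-0.023,0.0065],"yaw":4.5,"jaw":0.45},{"offset":[0.002,-0.0225,0.008],"yaw":4.5,"jaw":0.45},{"offset":[0.002,-0.0215,0.01],"yaw":4.5,"jaw":0.45},{"offset":[0.002,-0.021,0.0115],"yaw":4.5,"jaw":0.45},{"offset":[0.002,-0.016,0.01],"yaw":4,"jaw":0.45},{"offset":[0,0,0],"yaw":0,"jaw":0.45},{"offset":[0,0,0],"yaw":0,"jaw":0.45}])

```text
time_s: 19.3
position: [0.5036, -0.0488, 0.1482]
orientation: [0.667, -0.248, -0.652, -0.262]
force: [0.6, -0.2, -0.5]
gripper_width: 0.0471
```

```bash
python3 - <<'E'
from h import *
import pickle
c=cap('wrist','wrist19');pickle.dump(c,open('wrist19.pkl','wb'))
print(pose()[0]['joint_pos'].round(2))
plan([0.5055,-0.049,0.11],0,3)
E
```

```text
[-0.02  0.3   0.07  2.01 -0.05  0.81 -2.23]
from [ 0.5035 -0.0488  0.1482] jaw ang -132.27 tilt x [ 0.026  0.011 -1.   ] maxstep 0.012735523781733588
[0.0127, -0.0001, -0.0004, 0.0]
[0.0127, -0.0001, -0.0004, 0.0]
[0.0127, -0.0001, -0.0004, 0.0]
```

View pics/wrist19.png

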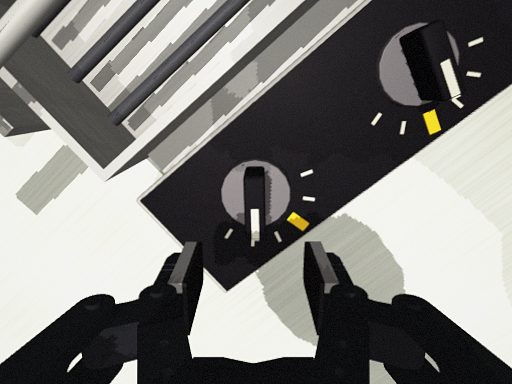

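```bash
python3 - <<'E'
from h import *
import pickle
c=pickle.load(open('wrist19.pkl','rb'))
ang=lambda v:np.degrees(np.arctan2(v[1],v[0]))
for nm,a,b,sk,y in (('motor',(445,61),(454,96),(413,64),(431.5,122)),('handle',(254.5,209),(255.5,239),(255,194),(298,221.5))):
    q=onz(c,[a,b],.085);C=onz(c,sk,.052)[0];Y=onz(c,y,.046)[0]
    print(nm,C,ang(q[1]-q[0]),ang(Y-C))
E
```

```text
motor [ 0.50190087 -0.18731822  0.052     ] 161.1762091184885 166.22236943119452
handle [ 0.50508117 -0.04872093  0.052     ] 139.59884428405135 -167.8496181136761
```

Request:
drive_tool(increments=[{"offset":[0.015,-0.001,-0.001],"yaw":-1.2,"jaw":0.45},{"offset":[0.02,0,0],"yaw":0,"jaw":0.45},{"offset":[0.02,0,0],"yaw":0,"jaw":0.45},{"offset":[0.01,0,0],"yaw":0,"jaw":0.45},{"offset":[0,0,0],"yaw":0,"jaw":0.45},{"offset":[0,0,0],"yaw":0,"jaw":0.45}])

```text
time_s: 19.85
position: [0.5064, -0.0531, 0.0799]
orientation: [0.67, -0.241, -0.655, -0.254]
force: [0.0, -0.2, 0.2]
gripper_width: 0.0469
```

```bash
python3 - <<'E'
from h import *
plan([0.5052,-0.0488,0.061],0,2)
c=cap('wrist','wrist20')
E
```

```text
from [ 0.5064 -0.0531  0.0799] jaw ang -130.97 tilt x [ 0.025  0.009 -1.   ] maxstep 0.009736246206891919
[0.0095, -0.001, 0.002, 0.0]
[0.0095, -0.001, 0.002, 0.0]
```

View pics/wrist20.png

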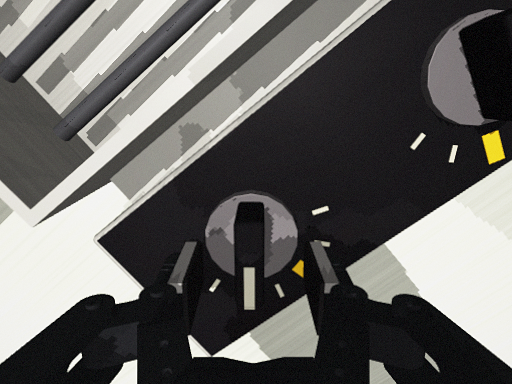

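Request:
drive_tool(increments=[{"offset":[0.007,-0.003,0.004],"yaw":0,"jaw":0.45},{"offset":[0.007,-0.001,0.001],"yaw":0,"jaw":0.45},{"offset":[0.004,0,0],"yaw":0,"jaw":0.45},{"offset":[0,0,0],"yaw":0,"jaw":0.45},{"offset":[0,0,0],"yaw":0,"jaw":0.45}])

```text
time_s: 20.32
position: [0.5071, -0.0463, 0.063]
orientation: [0.671, -0.241, -0.654, -0.254]
force: [-0.2, -0.7, -0.2]
gripper_width: 0.0466
```

```bash
python3 - <<'E'
from h import *
plan([0.5052,-0.0488,0.061],0,2)
E
```

```text
from [ 0.5071 -0.0463  0.063 ] jaw ang -130.97 tilt x [ 0.03   0.009 -1.   ] maxstep 0.0018586826083169122
[0.0009, 0.0016, -0.0001, 0.0]
[0.0009, 0.0016, -0.0001, 0.0]
```

Close onto the bar (small centring shift) and turn counter-clockwise.

Request:
drive_tool(increments=[{"offset":[0.001,0.003,0],"yaw":0,"jaw":0.6},{"offset":[0,0,0],"yaw":0,"jaw":0.75},{"offset":[0,0,0],"yaw":0,"jaw":0.85},{"offset":[0,0,0],"yaw":0,"jaw":1},{"offset":[0,0,0],"yaw":0,"jaw":1},{"offset":[0,0,0],"yaw":0,"jaw":1},{"offset":[0,0,0],"yaw":0,"jaw":1}])

```text
time_s: 20.9
position: [0.5049, -0.049, 0.0624]
orientation: [0.671, -0.241, -0.654, -0.254]
force: [1.4, 0.7, -1.2]
gripper_width: 0.0127
```

Request:
drive_tool(increments=[{"offset":[0,0,0],"yaw":-4,"jaw":1},{"offset":[0,0,0],"yaw":-6,"jaw":1},{"offset":[0,0,0],"yaw":-6,"jaw":1},{"offset":[0,0,0],"yaw":-6,"jaw":1},{"offset":[0,0,0],"yaw":-6,"jaw":1},{"offset":[0,0,0],"yaw":-6,"jaw":1},{"offset":[0,0,0],"yaw":-6,"jaw":1},{"offset":[0,0,0],"yaw":-6,"jaw":1}])

```text
time_s: 21.57
position: [0.5044, -0.0498, 0.0624]
orientation: [0.716, 0.044, -0.695, 0.04]
force: [0.9, -0.4, -2.2]
gripper_width: 0.013
```

Request:
drive_tool(increments=[{"offset":[0,0,0],"yaw":0,"jaw":1},{"offset":[0,0,0],"yaw":0,"jaw":1}])

```text
time_s: 21.73
position: [0.5044, -0.0498, 0.0624]
orientation: [0.716, 0.045, -0.695, 0.04]
force: [0.9, 2.5, -1.4]
gripper_width: 0.013
```

```bash
python3 - <<'E'
from h import *
plan([0.5052,-0.0488,0.061],0,2)
s=pose()[0];print(s['ft_torque'],s['joint_pos'].round(2))
E
```

```text
from [ 0.5044 -0.0498  0.0624] jaw ang -83.05 tilt x [ 0.029  0.008 -1.   ] maxstep 0.0009343371725726599
[0.0007, -0.0004, -0.0004, 0.0]
[0.0007, -0.0004, -0.0004, 0.0]
[0.57822211 0.2020877  0.02614786] [ 0.17  0.44 -0.15  2.05  0.09  0.63 -1.49]
```

Request:
drive_tool(increments=[{"offset":[0,0,0],"yaw":-5.5,"jaw":1},{"offset":[0,0,0],"yaw":0,"jaw":1},{"offset":[0,0,0],"yaw":0,"jaw":1},{"offset":[0,0,0],"yaw":0,"jaw":1}])

```text
time_s: 22.07
position: [0.5044, -0.0498, 0.0624]
orientation: [0.714, 0.074, -0.693, 0.07]
force: [1.0, 0.4, -1.2]
gripper_width: 0.0126
```

```bash
python3 - <<'E'
from h import *
plan([0.5052,-0.0488,0.061],0,1)
E
```

```text
from [ 0.5044 -0.0498  0.0624] jaw ang -78.35 tilt x [ 0.028  0.008 -1.   ] maxstep 0.0018954325243244127
[0.0014, -0.0008, -0.001, 0.0]
```

Request:
drive_tool(increments=[{"offset":[0,0,0],"yaw":0,"jaw":0.8},{"offset":[0,0,0],"yaw":0,"jaw":0.55},{"offset":[0,0,0],"yaw":0,"jaw":0.45},{"offset":[0,0,0],"yaw":0,"jaw":0.45},{"offset":[-0.015,0,0],"yaw":0,"jaw":0.45},{"offset":[-0.025,0,0],"yaw":0,"jaw":0.45},{"offset":[-0.03,0,0],"yaw":0,"jaw":0.45},{"offset":[-0.03,0,0],"yaw":0,"jaw":0.45}])

```text
time_s: 22.73
position: [0.4984, -0.0501, 0.1604]
orientation: [0.711, 0.071, -0.697, 0.066]
force: [0.8, -0.3, -0.1]
gripper_width: 0.0469
```

Request:
drive_tool(increments=[{"offset":[-0.03,0,0],"yaw":0,"jaw":0.45},{"offset":[-0.03,0,0],"yaw":0,"jaw":0.45},{"offset":[0,0,0],"yaw":0,"jaw":0.45},{"offset":[0,0,0],"yaw":0,"jaw":0.45}])

```text
time_s: 23.07
position: [0.4987, -0.0507, 0.2296]
orientation: [0.714, 0.07, -0.694, 0.066]
force: [-0.6, 0.5, -0.9]
gripper_width: 0.0473
```

```bash
python3 - <<'E'
from hc import *
c=cap('wrist','wrist21');pickle.dump(c,open('wrist21.pkl','wb'))
handle('21');s=pose()[0];print(s['time_s'],s['position'],s['force'])
t=cv2.imread('pics/top21.png')
cv2.imwrite('pics/t21z.png',cv2.resize(t[100:240,110:410],None,fx=2.6,fy=2.6,interpolation=cv2.INTER_CUBIC))
E
```

```text
[238 153  24   7 126] [249.44444444 156.13492063]
[229 197  16  21 142] [236.17605634 206.83802817]
handle ctr [0.66316504 0.07640023 0.12635021]
23.2167 [ 0.49819691 -0.05062022  0.22793517] [-0.67898863  0.05571247 -0.13815302]
```

View pics/wrist21.png

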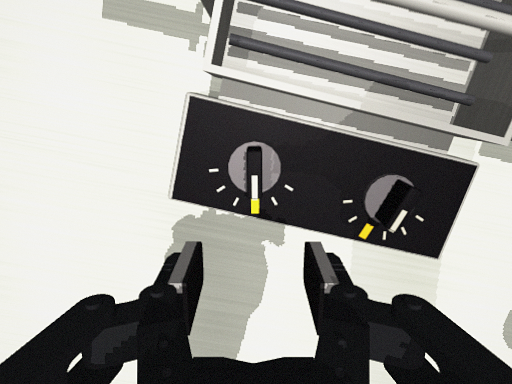

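View pics/t21z.png

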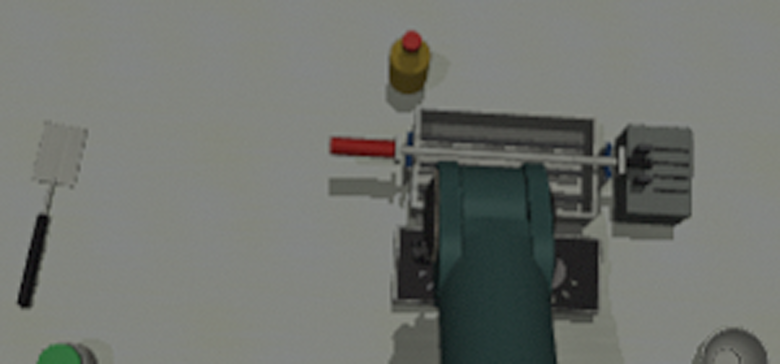

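View pics/scene21.png

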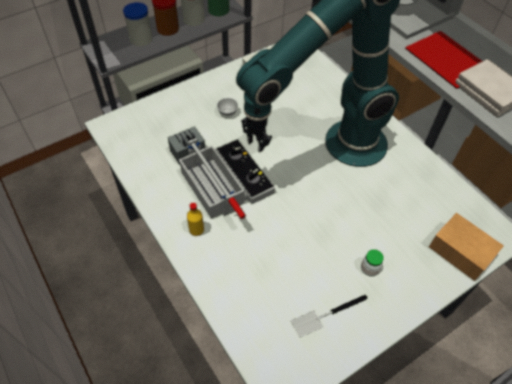

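```bash
python3 - <<'E'
from h import *
import pickle
c=pickle.load(open('wrist21.pkl','rb'))
ang=lambda v:np.degrees(np.arctan2(v[1],v[0]))
for nm,a,b,sk,y in (('motor',(404,210),(394,230),(389.5,199),(366,231)),('handle',(254.5,177),(255,199),(254.5,168),(255,206))):
    q=onz(c,[a,b],.085);C=onz(c,sk,.052)[0];Y=onz(c,y,.046)[0]
    print(nm,C,ang(q[1]-q[0]),ang(Y-C))
E
```

```text
motor [ 0.49979258 -0.1890881   0.052     ] 171.6283586820533 164.70052089636334
handle [ 0.50499775 -0.04987658  0.052     ] -167.67572969861456 -168.2172677946634
```

```bash
python3 -c "
from bench import robot;print(robot.job_done())"
```

```text
the job is handed in; nothing more can be done
None
```

I seated the spit in both blue V-notches with the drive tip at the motor housing and let go. I then turned the motor-side dial about 79° clockwise and the other dial about 53° counter-clockwise, each to its yellow mark. I handed the job in at about 23 s, with the gripper open and clear; no verdict was reported.

- **Spit:** The pictures show the shaft in both notches with the collars outside them. The position along the notches was within about 2 mm of the target. The red handle's height triangulated about 6 mm above level (126 mm against 120.5 mm). I took this as a camera offset, because the spit rested in both notches and the reading did not change after release.
- **Handle-side dial:** The pointer matched its yellow mark to within about 1°.
- **Motor-side dial:** One close view from above and the gripper angle at release put it on its mark. Two oblique views disagreed, at -5° and +7°; the allowed error is about 11°.
- **Bystanders:** The bowl, sauce bottle, jar and turner looked unmoved in the last pictures, which I judged by eye only. Wrist forces stayed under about 11 N in every reading I took.

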